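# Tip the jar lids into the wash bowl and soap them

## Robot

A 7-joint arm with a two-finger parallel gripper is mounted at the origin on the work surface. World frame = base frame: x ahead of the robot, y to its left, z up, the work surface at z = 0. Lengths are in m, angles in rad, forces in N, time in s.
With the tool pointing down it reaches from about 0.425 to 0.925 m from the base axis. Payload 6.8 kg.
Tool frame: the origin (TCP) lies at the very end of the fingers, on their centre line; the grasp point (between the pads) lies bot.grip_depth behind it (bot.grip_depth is the distance from the TCP to the grasp point, in m); z points along the fingers, y is the line along which they close (so a half turn about z gives the same grasp; the last joint's range is limited). The gripper opens to 85 mm and grips with 20 to 120 N. Pads are 22 mm wide; open, the fingers measure 114 mm over their backs; the gripper's body (76 mm by 85 mm) begins 54 mm behind the grasp point. The pads swing forward as they close: fully open they stand 13 mm farther back than shut.
Start: joints at [-1.255, 0.477, 0.022, 1.555, -0.011, 1.109, -0.083], TCP at [0.278, 0.615, 0.231] pointing down, gripper open.
Joint ranges: [-2.96, 2.96], [-0.34, 2.1], [-1.41, 1.46], [0.24, 2.44], [-1.37, 4.51], [0.17, 1.92], [-2.96, 2.96]. Speed limits (rad/s): [2.39, 2.39, 3.14, 3.14, 3.14, 3.14, 3.14].

## Interface

Orientations are given as a unit quaternion [w, x, y, z].
In Python, from station import bot gives the robot as it stands.
- The arm moves only by the tool send_rows, never from a script. Its arguments are lists of equal length, an entry for each row: "slide": the shift along the tool's x, y, z in mm, a list of three; "roll": the turn about the tool's z in degrees; "claw": the opening, from 0 (shut) to 1 (fully open). A call has exactly 8 rows; each row is the pose to reach, as a shift and turn from the pose commanded when the call began, along the tool's axes at that moment; what a row does not reach only later rows make up. A row lasts 1/12 s, in which the tool goes at most 41.7 mm and 7.16 degrees, less where a joint would pass 70% of its speed; a pose out of reach is approached as far as the arm can. A call with a gripper value outside its range is refused whole. The fingers move at their own pace and stop on an object; "force" is the grip in N (left out, the last holds). Time passes only in rows, so rows that repeat a pose let the fingers close, or fill a call up. It gives the time, the measured TCP pose, the force, the opening and the grip force at its end, in the units of the state.
- bot.get_obs(): the state, without advancing time (a new reading comes with each control period).
- bot.read_camera(name): name is "scene" or "top"; returns the picture (400x640x3 uint8, red, green, blue); there is no depth.
- bot.camera_model(name): a dict with "camera_matrix" (3x3 intrinsics, pixels), "camera_from_world" (4x4, takes a point from world to camera coordinates). Camera axes: x right, y down, z forward; pixel columns grow to the right and rows downward; lengths in m; the calibration is good to about 2 mm. A picture is of the moment at which its call begins. camera_model takes no time and is no camera call.
- bot.hand_in(): hands the job in; it is judged then, once.
The state is a dict: "t": time; "q": joint angles; "joint_vel": joint speeds; "joint_torque": joint torques, N m; "eef_pos": TCP position; "tool_rot": TCP orientation; "contact_force": force on the tool from outside, world axes, zero at the start; "torque": the same for the moment, N m; "gripper_width": opening from 0.0 (shut) to 1.0 (fully open); "grasp_force": force on a finger pad.
Only numpy, scipy, OpenCV 4.12 (cv2) and the standard library are available. Lean on these libraries where they do the work, as an engineer would, in place of code of your own. Each camera call takes 0.05 s, during which the arm holds its last target. There are 200 camera calls.

## Task

Get the green jar lids ready for washing: put every stray lid from the shelf into the carrying tray with the ones already there, and when all are aboard carry the tray by its bar over the yellow bowl and tip the whole load in. Then press the soap pump's head right down and let it spring back up, and set the empty tray back level on its cork mat (before or after the soap). All lids must end in the bowl, the bowl must stay upright in the middle of its turntable, and the jars, funnel and spoon must be left where they are.

Things in the scene. Friction and masses are not known exactly. Their poses are not given: they have to be found in the camera images.
- bowl: yellow plastic wash bowl standing loose on the clear turntable; round, 240 mm across the rim, 80 mm high, foot 150 mm across, inner floor 6 mm above its underside, wall 5 mm, sloping sides, 0.4 kg; origin at the centre of its underside (26 mm above the shelf), z up
- turntable: white foot (160 mm across) of the clear acrylic turntable, fixed to the shelf; its clear platter is 260 mm across, spins freely and has its top 26 mm above the shelf; origin at the centre, at shelf level
- tray: aluminium carrying tray, 188 mm long (its x), 147 mm wide (its y), 0.3 kg. Floor 4 mm thick, flat over the middle 92 mm of the width, then rising at 8 degrees to open edges on both long sides: no side walls, so lids slide out over a long side when it is tipped about its x axis by 35 to 45 degrees or more. End walls 22 mm high. Origin at the centre of the underside, z up
- tray_bar (a point): middle of the tray's straight wooden carrying bar, which runs the tray's whole length along x, held by a 26 mm wide post at each end: 12 mm thick (y), 18 mm high, from 76 to 94 mm above the tray's underside (this point 85 mm above it). Pinch it from above across its thickness. Axes as the tray's
- mat: flat cork mat fixed on the shelf, the tray's place, 220 mm (x) by 180 mm (y), 3 mm thick; origin at the centre of its underside
- pump_head (a joint): how far the sprung head of the soap pump is pressed, m: 0 up, 0.014 fully down; the spring takes 2 N to start and 7 N fully down, and lifts the head again when let go
- pump_top (a point): centre of the flat round top (38 mm across) of the white soap pump head, about 168 mm above the shelf when up; press it straight down. The amber bottle (68 mm across) is fixed to the shelf beside the bowl. The spout runs 85 mm from the head along this point's x axis over the bowl's edge, 2 to 20 mm below the top; it clears the bowl's rim by about 40 mm
- lid1: green screw-top jar lid, a flat disc lying loose on the shelf at the start, 46 mm in diameter and 14 mm thick, about 15 g; origin at the centre of its underside as it starts (a lid may land either way up or on edge); may be absent
- lid2: green screw-top jar lid, a flat disc lying loose on the shelf at the start, 46 mm in diameter and 14 mm thick, about 15 g; origin at the centre of its underside as it starts (a lid may land either way up or on edge); may be absent
- lid3: green screw-top jar lid, a flat disc lying loose on the shelf at the start, 46 mm in diameter and 14 mm thick, about 15 g; origin at the centre of its underside as it starts (a lid may land either way up or on edge); may be absent
- lid4: green screw-top jar lid, a flat disc lying loose on the shelf at the start, 46 mm in diameter and 14 mm thick, about 15 g; origin at the centre of its underside as it starts (a lid may land either way up or on edge); may be absent
- lid5: green screw-top jar lid, a flat disc lying loose on the shelf at the start, 46 mm in diameter and 14 mm thick, about 15 g; origin at the centre of its underside as it starts (a lid may land either way up or on edge); may be absent
- lid6: green screw-top jar lid, a flat disc already in the tray at the start, 46 mm in diameter and 14 mm thick, about 15 g; origin at the centre of its underside as it starts (a lid may land either way up or on edge); may be absent
- lid7: green screw-top jar lid, a flat disc already in the tray at the start, 46 mm in diameter and 14 mm thick, about 15 g; origin at the centre of its underside as it starts (a lid may land either way up or on edge); may be absent
- jar1: empty open baby food jar of clear glass, 58 mm across, 72 mm high, a bystander; origin at the centre of its underside
- jar2: second such jar, a bystander; origin at the centre of its underside
- funnel: small stainless steel funnel standing mouth down, 80 mm across, 85 mm high, a bystander; origin at the centre of its underside
- spoon: pink plastic feeding spoon, 140 mm long, lying flat, a bystander; origin on its underside
Not all that is in view belongs to the job. What is shaped like the lid4 but grey is not meant. Leave any orange look-alike of the lid1 alone.

How it is judged:
On the way, in this order (a step that is already met when the one before it is completed fails the run):
1. all lids present are in the carrying tray (x of lid1 in the frame of tray between -0.095 and 0.095 m and y of lid1 in the frame of tray between -0.085 and 0.085 m and z of lid1 in the frame of tray between -0.005 and 0.06 m and x of lid2 in the frame of tray between -0.095 and 0.095 m and y of lid2 in the frame of tray between -0.085 and 0.085 m and z of lid2 in the frame of tray between -0.005 and 0.06 m and x of lid3 in the frame of tray between -0.095 and 0.095 m and y of lid3 in the frame of tray between -0.085 and 0.085 m and z of lid3 in the frame of tray between -0.005 and 0.06 m and x of lid4 in the frame of tray between -0.095 and 0.095 m and y of lid4 in the frame of tray between -0.085 and 0.085 m and z of lid4 in the frame of tray between -0.005 and 0.06 m and x of lid5 in the frame of tray between -0.095 and 0.095 m and y of lid5 in the frame of tray between -0.085 and 0.085 m and z of lid5 in the frame of tray between -0.005 and 0.06 m and x of lid6 in the frame of tray between -0.095 and 0.095 m and y of lid6 in the frame of tray between -0.085 and 0.085 m and z of lid6 in the frame of tray between -0.005 and 0.06 m and x of lid7 in the frame of tray between -0.095 and 0.095 m and y of lid7 in the frame of tray between -0.085 and 0.085 m and z of lid7 in the frame of tray between -0.005 and 0.06 m and angle between tray's own z axis and vertical below 0.15 rad), for 0.2 s.
2. the tray, lifted over the bowl with all the lids in it, begins to tip (17 degrees) (x of lid1 in the frame of tray between -0.095 and 0.095 m and y of lid1 in the frame of tray between -0.085 and 0.085 m and z of lid1 in the frame of tray between -0.005 and 0.06 m and x of lid2 in the frame of tray between -0.095 and 0.095 m and y of lid2 in the frame of tray between -0.085 and 0.085 m and z of lid2 in the frame of tray between -0.005 and 0.06 m and x of lid3 in the frame of tray between -0.095 and 0.095 m and y of lid3 in the frame of tray between -0.085 and 0.085 m and z of lid3 in the frame of tray between -0.005 and 0.06 m and x of lid4 in the frame of tray between -0.095 and 0.095 m and y of lid4 in the frame of tray between -0.085 and 0.085 m and z of lid4 in the frame of tray between -0.005 and 0.06 m and x of lid5 in the frame of tray between -0.095 and 0.095 m and y of lid5 in the frame of tray between -0.085 and 0.085 m and z of lid5 in the frame of tray between -0.005 and 0.06 m and x of lid6 in the frame of tray between -0.095 and 0.095 m and y of lid6 in the frame of tray between -0.085 and 0.085 m and z of lid6 in the frame of tray between -0.005 and 0.06 m and x of lid7 in the frame of tray between -0.095 and 0.095 m and y of lid7 in the frame of tray between -0.085 and 0.085 m and z of lid7 in the frame of tray between -0.005 and 0.06 m and angle between tray's own z axis and vertical above 0.3 rad and horizontal distance between tray and bowl below 0.26 m and height (world z) of tray above 0.06 m).
3. all lids lie in the bowl (horizontal distance between each of lid1, lid2, lid3, lid4, lid5, lid6, lid7 and bowl below 0.108 m and z of lid1 in the frame of bowl between -0.005 and 0.085 m and z of lid2 in the frame of bowl between -0.005 and 0.085 m and z of lid3 in the frame of bowl between -0.005 and 0.085 m and z of lid4 in the frame of bowl between -0.005 and 0.085 m and z of lid5 in the frame of bowl between -0.005 and 0.085 m and z of lid6 in the frame of bowl between -0.005 and 0.085 m and z of lid7 in the frame of bowl between -0.005 and 0.085 m and linear speed of each of lid1, lid2, lid3, lid4, lid5, lid6, lid7 below 0.03 m/s), for 0.2 s.
4. the pump head is pressed at least 10 of its 14 mm (value of joint pump_head above 0.01 m), for 0.05 s.
At the end, for the whole second after the job is handed in: all lids at rest inside the bowl; bowl upright (within 6 degrees) and within 40 mm of the turntable's centre; empty tray level and at rest on the mat, its centre within 50 mm of the mat's centre; pump head back up (within 3 mm) (all of step 3 and angle between bowl's own z axis and vertical below 0.1 rad and horizontal distance between bowl and turntable below 0.04 m and height (world z) of bowl between 0.015 and 0.04 m and angle between tray's own z axis and vertical below 0.08 rad and horizontal distance between tray and mat below 0.05 m and height (world z) of tray below 0.012 m and linear speed of tray below 0.02 m/s and value of joint pump_head below 0.003 m); the robot touches nothing.
It fails at once if a jar, the funnel or the spoon is moved more than 30 mm (distance of any of jar1, jar2, funnel, spoon from where it was at the start of the episode above 0.03 m).
It fails at once if the bowl is tipped over (more than 30 degrees) (angle between bowl's own z axis and vertical above 0.52 rad).
Of lid1, lid2, lid3, lid4, lid5 only 3 to 5 are there at a start; the rules pass over those that are not, and their reading is None.
Of lid6, lid7 only 1 to 2 are there at a start; the rules pass over those that are not, and their reading is None.
At some moment in a run one of lid1, lid2, lid3, lid4, lid5 may be knocked a few centimetres aside while the robot is not near it.
It also fails if it takes over 208 s, if anything falls off the work surface, if the arm or the gripper's body presses on something with over 40 N, if the wrist force passes 120 N, or if a joint passes its speed limit or range.

## Working session

There is one attempt and no reset: what is moved stays moved. The work goes in short steps, Python scripts to look and compute and a tool call to move; the robot and the scene stay as the last step left them, time stands still between calls to the robot, and variables do not carry over. Pictures are saved under pics/ and viewed, at most 14 in all, crops included, and the job is handed in when it is done.

Besides the shell and the picture viewer there is one more tool, called as name([rows], argument=value, ...), one row to a line, values as JSON. send_rows: Moves the arm, as the interface text tells. Its arguments: {"type":"object","properties":{"slide":{"type":"array","items":{"type":"array","items":{"type":"number"}}},"roll":{"type":"array","items":{"type":"number"}},"claw":{"type":"array","items":{"type":"number"}},"force":{"type":"number"}},"required":["slide","roll","claw"]}

```bash
ls; mkdir -p pics; cat > h.py <<'E'
import numpy as np, cv2
from station import bot
def snap(n,f):
    im=bot.read_camera(n); cv2.imwrite('pics/'+f,im[:,:,::-1]); return im
def w(n,u,v,z):
    m=bot.camera_model(n); K=np.array(m['camera_matrix']);T=np.array(m['camera_from_world'])
    R=T[:3,:3];c=-R.T@T[:3,3]; d=R.T@np.linalg.solve(K,[u,v,1.]); return c+d*(z-c[2])/d[2]
def px(n,p):
    m=bot.camera_model(n); K=np.array(m['camera_matrix']);T=np.array(m['camera_from_world'])
    q=K@(T[:3,:3]@np.array(p)+T[:3,3]); return q[:2]/q[2]
def blobs(im,lo,hi,amin=60):
    h=cv2.cvtColor(im,cv2.COLOR_RGB2HSV); m=cv2.inRange(h,np.array(lo),np.array(hi))
    n,l,s,c=cv2.connectedComponentsWithStats(m)
    return [(c[i].round(1),s[i]) for i in range(1,n) if s[i][4]>=amin]
E
python3 - <<'E'
from h import *
a=snap('top','t0.png'); b=snap('scene','s0.png')
print(bot.get_obs(), bot.grip_depth)
for n in('top','scene'):print(n,bot.camera_model(n))
for c,s in blobs(a,(40,60,40),(85,255,255)):print('top',c,s,w('top',*c,.014).round(3))
E
```

```text
pics
{'t': 0.1, 'q': array([-1.25512184,  0.47774184,  0.02235517,  1.55634516, -0.01150762,
        1.10930477, -0.08308162]), 'joint_vel': array([-8.24446690e-04, -2.73900508e-03, -8.88307172e-04, -2.64403560e-03,
       -6.91204980e-05, -1.16856384e-03,  8.63359585e-04]), 'joint_torque': array([ 4.45660291e-03, -5.97757351e+01,  1.61313727e+00, -2.81950772e+01,
        1.27145325e-02,  5.02522686e-03,  1.83466017e-05]), 'eef_pos': array([0.2773583 , 0.61479814, 0.23040995]), 'tool_rot': array([-1.15969301e-04,  2.10293522e-01,  9.77637937e-01, -8.27313238e-04]), 'contact_force': array([0.56090173, 0.62213464, 0.74767439]), 'torque': array([-0.00498335,  0.02160829, -0.04694199]), 'grasp_force': 0.0, 'gripper_width': 0.9958443726452737} 0.0187
top {'camera_matrix': array([[377.36765826,   0.        , 323.40180106],
       [  0.        , 377.36765826, 199.85950301],
       [  0.        ,   0.        ,   1.        ]]), 'camera_from_world': array([[ 0.00993791, -0.99991918,  0.0079297 , -0.04073666],
       [-0.9984561 , -0.01035615, -0.05457261,  0.54695555],
       [ 0.05465032, -0.
[... 313 characters left out ...]
811373e-01,  8.58500791e-01,  9.42015148e-04,
        -2.68470639e-01],
       [ 6.46087569e-01, -3.85206789e-01, -6.58928359e-01,
        -2.74384514e-01],
       [-5.65327647e-01,  3.38514581e-01, -7.52205112e-01,
         1.56068643e+00],
       [ 0.00000000e+00,  0.00000000e+00,  0.00000000e+00,
         1.00000000e+00]])}
top [174.4 114.4] [155  99  39  32 728] [0.824 0.459 0.014]
top [427.1 204.5] [420 198  15  14 165] [ 0.536 -0.374  0.014]
top [308.8 225.4] [302 219  14  14 157] [0.464 0.011 0.014]
top [342.7 225. ] [336 219  14  13 154] [ 0.466 -0.099  0.014]
top [388.5 237.5] [382 231  14  14 163] [ 0.427 -0.248  0.014]
top [420.6 239. ] [414 233  15  13 161] [ 0.423 -0.353  0.014]
```

View pics/t0.png

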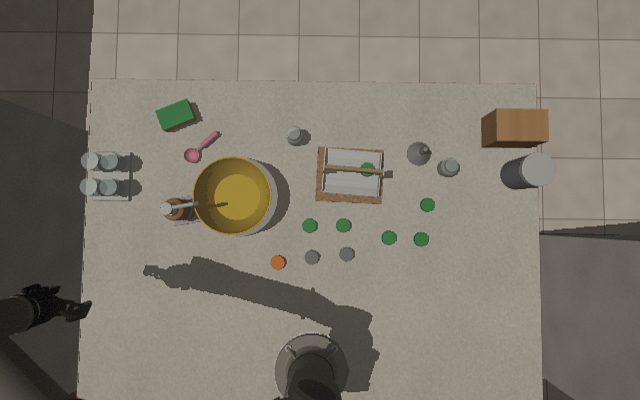

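View pics/s0.png

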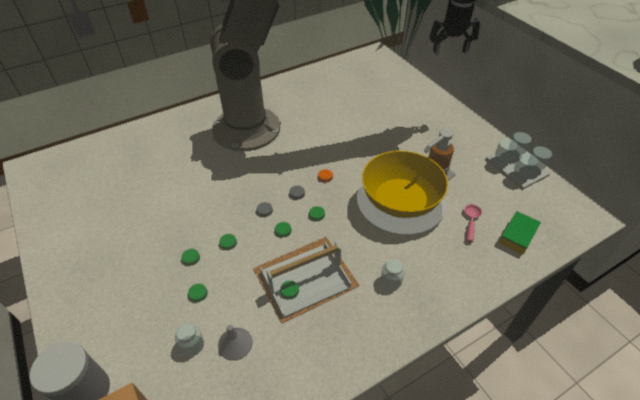

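The top view shows five stray lids on the shelf, at (309,225), (343,225), (388,237), (421,239) and (427,204), plus one in the tray at (368,170). The green block at (175,114) is a sponge, and there are also orange and grey look-alikes. I'll zoom in on the tray and bowl, and check how the arm behaves at the edge of its reach.

```bash
python3 - <<'E'
import cv2, numpy as np
a=cv2.imread('pics/t0.png')[130:260,150:450]; b=cv2.imread('pics/s0.png')[130:340,230:510]
a=cv2.resize(a,None,fx=2.6,fy=2.6,interpolation=cv2.INTER_CUBIC)
cv2.imwrite('pics/c0.png',a)
b=cv2.resize(b,None,fx=2.8,fy=2.8,interpolation=cv2.INTER_CUBIC);cv2.imwrite('pics/c1.png',b)
E
```

```text
(no output)
```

View pics/c0.png

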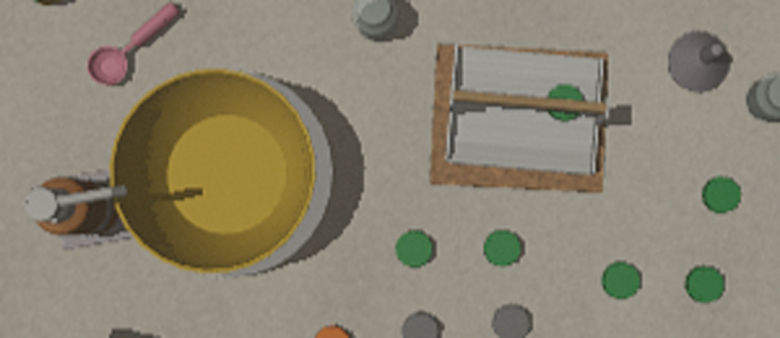

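View pics/c1.png

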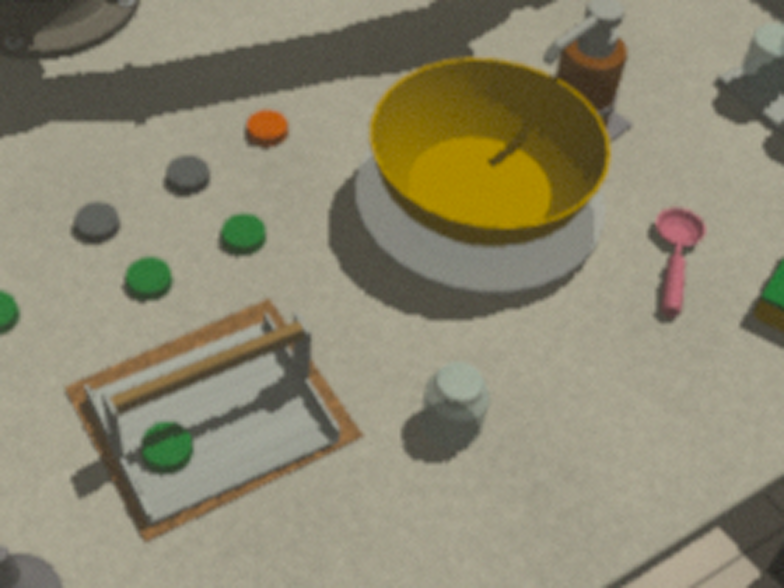

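send_rows([
  [0,40,0],
  [0,80,0],
  [0,120,0],
  [0,160,0],
  [0,200,0],
  [0,240,0],
  [0,280,0],
  [0,320,0],
], roll=[0,0,0,0,0,0,0,0], claw=[1,1,1,1,1,1,1,1])

```text
t: 0.77
eef_pos: [0.3999, 0.8795, 0.229]
tool_rot: [-0.007, 0.217, 0.976, 0.003]
contact_force: [5.7, -0.3, 0.4]
gripper_width: 0.999
grasp_force: 0.0
```

The tray holds one lid, near its right end at crop (565,102), with the bar running almost left to right. The first outward move didn't tilt the tool, so I'll push further to see how the limit behaves.

send_rows([
  [0,40,0],
  [0,80,0],
  [0,120,0],
  [0,160,0],
  [0,200,0],
  [0,240,0],
  [0,240,0],
  [0,240,0],
], roll=[0,0,0,0,0,0,0,0], claw=[1,1,1,1,1,1,1,1])

```text
t: 1.43
eef_pos: [0.4246, 0.9005, 0.1979]
tool_rot: [0.003, 0.221, 0.975, 0.019]
contact_force: [-0.3, -0.3, 0.4]
gripper_width: 1.0
grasp_force: 0.0
```

```bash
python3 - <<'E'
from h import *
from scipy.spatial.transform import Rotation as R
o=bot.get_obs();print(o['q'].round(3),o['eef_pos'].round(4));r=o['tool_rot'];print(R.from_quat([*r[1:],r[0]]).as_matrix().round(3))
def c0(u,v,z): return w('top',150+u/2.6,130+v/2.6,z).round(4)
print('bar L,R top',c0(453,96,.097),c0(605,107,.097))
for p in [(436,43),(607,52),(602,191),(431,182)]:print('mat',c0(*p,.003))
for p in [(459,48),(603,58),(597,173),(448,162)]:print('tray',c0(*p,.015))
a=cv2.imread('pics/t0.png')[:,:,::-1].copy()
for c,s in blobs(a,(22,150,80),(35,255,255),300):print(c,s)
print('bowl rim L,R,T,B',c0(111,170,.106),c0(315,170,.106),c0(213,69,.106),c0(213,273,.106))
print('pump',c0(41,203,.168), 'spout tip',c0(120,190,.155))
E
```

```text
[-1.281  1.33   1.294  0.242 -1.252  1.701  0.08 ] [0.4246 0.9005 0.1979]
[[-0.903  0.43   0.014]
 [ 0.43   0.902  0.036]
 [ 0.003  0.038 -0.999]]
bar L,R top [ 0.6438 -0.0361  0.097 ] [ 0.6328 -0.2152  0.097 ]
mat [ 0.7251 -0.0146  0.003 ]
mat [ 0.716  -0.2332  0.003 ]
mat [ 0.5381 -0.227   0.003 ]
mat [ 0.5473 -0.0101  0.003 ]
tray [ 0.7167 -0.0438  0.015 ]
tray [ 0.706  -0.2261  0.015 ]
tray [ 0.5601 -0.2188  0.015 ]
tray [ 0.572  -0.0314  0.015 ]
[239.1 195.6] [ 192  157   79   78 3459]
bowl rim L,R,T,B [0.5518 0.3597 0.106 ] [0.5543 0.1234 0.106 ] [0.6711 0.2444 0.106 ] [0.4339 0.2389 0.106 ]
pump [0.5109 0.414  0.168 ] spout tip [0.5266 0.3325 0.155 ]
```

send_rows([
  [0,-40,0],
  [0,-80,0],
  [0,-120,0],
  [0,-160,0],
  [0,-200,0],
  [0,-240,0],
  [0,-240,0],
  [0,-240,0],
], roll=[0,0,0,0,0,0,0,0], claw=[1,1,1,1,1,1,1,1])

```text
t: 2.1
eef_pos: [0.317, 0.678, 0.1875]
tool_rot: [-0.001, 0.221, 0.975, 0.016]
contact_force: [1.3, 1.4, -0.5]
gripper_width: 0.997
grasp_force: 0.0
```

```bash
cat >> h.py <<'E'
from scipy.spatial.transform import Rotation as Ro
def st():
    o=bot.get_obs(); r=o['tool_rot']; M=Ro.from_quat([*r[1:],r[0]]).as_matrix()
    print('t',o['t'],'q',o['q'].round(2),'p',(o['eef_pos']*1000).round(1),'F',o['contact_force'].round(1),'g',round(o['gripper_width'],3),round(o['grasp_force'],1)); print(M.round(4)); return o,M
def to(*ps):
    """shift (mm, tool axes) from the present pose to world points (m)"""
    o=bot.get_obs(); r=o['tool_rot']; M=Ro.from_quat([*r[1:],r[0]]).as_matrix()
    for p in ps: print(np.round(M.T@(np.array(p)-o['eef_pos'])*1000,1))
E
python3 -c "
from h import *
st()"
```

```text
t 2.1 q [-1.87  1.09  1.39  1.47 -1.09  1.44  0.66] p [317.  678.  187.5] F [ 1.3  1.4 -0.5] g 0.997 0.0
[[-0.902   0.4317  0.0048]
 [ 0.4316  0.9015  0.0317]
 [ 0.0093  0.0307 -0.9995]]
```

Useful result: each call starts from the pose the arm actually reached, so small tilts persist and add up. That gives a way to lean the tool later for tipping. Lids come first, so I'm heading back to the shelf.

send_rows([
  [-26,-33,-4],
  [-52,-66,-8],
  [-78,-99,-8],
  [-104,-132,-8],
  [-130,-165,-8],
  [-156,-198,-8],
  [-182,-231,-8],
  [-208,-264,-8],
], roll=[0,0,0,0,0,0,0,0], claw=[1,1,1,1,1,1,1,1])

```text
t: 2.77
eef_pos: [0.3927, 0.3578, 0.1849]
tool_rot: [-0.0, 0.218, 0.976, 0.018]
contact_force: [1.2, 0.7, 0.9]
gripper_width: 1.002
grasp_force: 0.0
```

send_rows([
  [-26,-33,0],
  [-52,-66,0],
  [-78,-99,0],
  [-104,-132,0],
  [-130,-165,0],
  [-156,-198,0],
  [-182,-231,0],
  [-208,-264,0],
], roll=[0,0,0,0,-5,-10,-16,-22], claw=[1,1,1,1,1,1,1,1])

```text
t: 3.43
eef_pos: [0.4676, 0.0343, 0.1745]
tool_rot: [0.004, 0.024, 1.0, 0.019]
contact_force: [1.4, 0.4, 0.0]
gripper_width: 0.998
grasp_force: 0.0
```

```bash
python3 -c "
from h import *
o,M=st()
to([.464,.011,.09],[.464,.011,.001])
print(w('top',150+565/2.6,130+102/2.6,.018))
im=bot.read_camera('top')
for c,s in blobs(im,(40,60,40),(85,255,255)):print('top',c,s,w('top',*c,.012).round(3))
"
```

```text
t 3.4333 q [-1.15  0.45  1.25  2.15 -0.6   0.93  1.97] p [467.6  34.3 174.5] F [1.4 0.4 0. ] g 0.998 0.0
[[-0.9988  0.0481  0.0094]
 [ 0.0484  0.9981  0.0383]
 [-0.0075  0.0387 -0.9992]]
[  3.1 -26.7  83.5]
[  3.8 -30.1 172.4]
[ 0.64903947 -0.17782597  0.018     ]
top [174.4 114.4] [155  99  39  32 729] [0.825 0.459 0.012]
top [427.1 204.5] [420 198  15  14 165] [ 0.536 -0.375  0.012]
top [342.7 225. ] [336 219  14  13 152] [ 0.466 -0.099  0.012]
top [388.4 237.4] [381 231  15  14 165] [ 0.427 -0.248  0.012]
top [420.5 239. ] [414 233  14  13 159] [ 0.423 -0.353  0.012]
```

send_rows([
  [2,-18,30],
  [3,-27,70],
  [4,-30,110],
  [4,-30,140],
  [4,-30,160],
  [4,-30,172],
  [4,-30,172],
  [4,-30,172],
], roll=[0,0,0,0,0,0,0,0], claw=[1,1,1,1,1,1,1,1])

```text
t: 4.15
eef_pos: [0.4638, 0.0127, 0.0016]
tool_rot: [0.004, 0.029, 0.999, 0.02]
contact_force: [-0.0, -0.5, 0.4]
gripper_width: 1.0
grasp_force: 0.0
```

send_rows([
  [0,0,0],
  [0,0,0],
  [0,0,0],
  [0,0,0],
  [0,0,0],
  [0,0,0],
  [0,0,0],
  [0,0,0],
], roll=[0,0,0,0,0,0,0,0], claw=[0.3,0.3,0.3,0.3,0.3,0.3,0.3,0.3], force=30)

```text
t: 4.82
eef_pos: [0.4653, 0.0119, 0.0031]
tool_rot: [0.006, 0.03, 0.999, 0.02]
contact_force: [-2.9, 1.5, 10.4]
gripper_width: 0.521
grasp_force: 29.2
```

```bash
python3 -c "
from h import *
st()
to([.52,-.02,.12],[.596,-.07,.12],[.596,-.07,.036])
"
```

```text
t 4.8167 q [-0.74  0.68  0.79  2.25 -1.    0.6   2.33] p [465.3  11.9   3.1] F [-2.9  1.5 10.4] g 0.521 29.2
[[-0.9981  0.0595  0.0132]
 [ 0.0599  0.9974  0.0396]
 [-0.0108  0.0403 -0.9991]]
[ -57.7  -23.9 -117.3]
[-136.6  -69.2 -118.3]
[-135.7  -72.6  -34.4]
```

send_rows([
  [0,-1,-30],
  [0,-3,-70],
  [-20,-10,-105],
  [-55,-25,-118],
  [-90,-45,-118],
  [-120,-62,-118],
  [-137,-67,-110],
  [-140,-67,-80],
], roll=[0,0,0,0,0,0,0,0], claw=[0.3,0.3,0.3,0.3,0.3,0.3,0.3,0.3])

```text
t: 5.48
eef_pos: [0.6059, -0.0702, 0.0849]
tool_rot: [0.011, 0.031, 0.999, 0.018]
contact_force: [1.4, 0.1, 0.3]
gripper_width: 0.52
grasp_force: 31.4
```

```bash
python3 -c "
from h import *
st()
to([.5996,-.0675,.036])
"
```

```text
t 5.4833 q [-0.6   0.74  0.92  1.89 -0.81  0.91  2.24] p [605.9 -70.2  84.9] F [1.4 0.1 0.3] g 0.52 31.4
[[-0.9979  0.0608  0.0228]
 [ 0.0616  0.9975  0.0353]
 [-0.0206  0.0366 -0.9991]]
[ 7.5  0.6 48.8]
```

send_rows([
  [4,0,25],
  [7,1,40],
  [7,1,49],
  [7,1,49],
  [7,1,49],
  [7,1,49],
  [7,1,30],
  [7,1,-10],
], roll=[0,0,0,0,0,0,0,0], claw=[0.3,0.3,0.3,0.3,0.75,0.75,0.75,0.85])

```text
t: 6.15
eef_pos: [0.5906, -0.0648, 0.0891]
tool_rot: [0.003, 0.03, 0.999, 0.019]
contact_force: [0.1, 0.6, 0.3]
gripper_width: 0.847
grasp_force: 0.0
```

send_rows([
  [5,0,-25],
  [40,-10,-30],
  [80,-22,-30],
  [115,-35,-20],
  [131,-39,20],
  [131,-39,40],
  [131,-39,60],
  [131,-39,70],
], roll=[0,0,0,0,0,0,0,0], claw=[1,1,1,1,1,1,1,1])

```text
t: 6.82
eef_pos: [0.4601, -0.094, 0.0175]
tool_rot: [0.006, 0.03, 0.999, 0.02]
contact_force: [-0.1, -0.1, -0.0]
gripper_width: 0.999
grasp_force: 0.0
```

```bash
python3 -c "
from h import *
st()
to([.466,-.099,.003])
im=bot.read_camera('top')
for c,s in blobs(im,(40,60,40),(85,255,255),20):print('top',c,s,w('top',*c,.012).round(3))
"
```

```text
t 6.8167 q [-0.53  0.65  0.81  2.23 -0.93  0.64  2.49] p [460.1 -94.   17.5] F [-0.1 -0.1 -0. ] g 0.999 0.0
[[-0.9981  0.0604  0.0124]
 [ 0.0609  0.9974  0.0389]
 [-0.0101  0.0396 -0.9992]]
[-6.  -5.2 14.4]
top [174.4 114.4] [155  99  39  32 727] [0.825 0.459 0.012]
top [367.1 165.5] [361 163  13   6  56] [ 0.662 -0.178  0.012]
top [365.9 173.7] [361 172  11   4  29] [ 0.635 -0.174  0.012]
top [332.4 186.2] [326 180  14  14 156] [ 0.593 -0.064  0.012]
top [427.1 204.5] [420 198  15  14 165] [ 0.536 -0.375  0.012]
top [388.3 237.5] [381 231  15  14 162] [ 0.427 -0.248  0.012]
top [420.6 239. ] [414 233  15  13 160] [ 0.423 -0.353  0.012]
```

send_rows([
  [-5,-4,8],
  [-6,-5,14],
  [-6,-5,14],
  [-6,-5,14],
  [-6,-5,14],
  [-6,-5,14],
  [-6,-5,14],
  [-6,-5,14],
], roll=[0,0,0,0,0,0,0,0], claw=[1,1,1,0.3,0.3,0.3,0.3,0.3])

```text
t: 7.53
eef_pos: [0.4664, -0.0989, 0.0046]
tool_rot: [0.006, 0.03, 0.999, 0.02]
contact_force: [-1.3, 0.6, 7.1]
gripper_width: 0.516
grasp_force: 29.5
```

send_rows([
  [0,0,-35],
  [0,0,-70],
  [-25,-3,-100],
  [-60,-8,-112],
  [-95,-14,-112],
  [-125,-18,-105],
  [-132,-20,-80],
  [-132,-20,-60],
], roll=[0,0,0,0,0,0,0,0], claw=[0.3,0.3,0.3,0.3,0.3,0.3,0.3,0.3])

```text
t: 8.2
eef_pos: [0.5991, -0.1294, 0.0641]
tool_rot: [0.007, 0.029, 0.999, 0.019]
contact_force: [-0.8, 0.1, -0.3]
gripper_width: 0.518
grasp_force: 31.2
```

```bash
python3 -c "
from h import *
st()
to([.596,-.127,.034])
"
```

```text
t 8.2 q [-0.47  0.77  0.88  1.88 -0.82  0.89  2.34] p [ 599.1 -129.4   64.1] F [-0.8  0.1 -0.3] g 0.518 31.2
[[-0.9982  0.058   0.0152]
 [ 0.0585  0.9976  0.037 ]
 [-0.013   0.0379 -0.9992]]
[ 3.6  1.1 30.1]
```

send_rows([
  [4,1,25],
  [4,1,30],
  [4,1,30],
  [4,1,30],
  [4,1,30],
  [4,1,20],
  [4,1,-15],
  [4,1,-50],
], roll=[0,0,0,0,0,0,0,0], claw=[0.3,0.3,0.3,0.75,0.75,0.75,0.85,1])

```text
t: 8.87
eef_pos: [0.5908, -0.1299, 0.1159]
tool_rot: [0.005, 0.03, 0.999, 0.019]
contact_force: [1.2, 0.5, 1.0]
gripper_width: 0.969
grasp_force: 0.0
```

send_rows([
  [30,-24,-5],
  [60,-48,-5],
  [90,-72,-5],
  [120,-96,-5],
  [145,-117,10],
  [161,-130,30],
  [161,-130,60],
  [161,-130,80],
], roll=[0,0,0,0,0,0,0,0], claw=[1,1,1,1,1,1,1,1])

```text
t: 9.53
eef_pos: [0.4233, -0.2479, 0.0281]
tool_rot: [0.007, 0.032, 0.999, 0.019]
contact_force: [0.9, -0.5, -0.0]
gripper_width: 0.999
grasp_force: 0.0
```

```bash
python3 -c "
from h import *
st()
im=bot.read_camera('top')
for c,s in blobs(im,(40,60,40),(85,255,255),20):print('top',c,s,w('top',*c,.012).round(3))
to([.427,-.248,.003])
"
```

```text
t 9.5333 q [-0.19  0.66  0.82  2.17 -0.86  0.69  2.75] p [ 423.3 -247.9   28.1] F [ 0.9 -0.5 -0. ] g 0.999 0.0
[[-0.9979  0.0633  0.0144]
 [ 0.0638  0.9972  0.0381]
 [-0.0119  0.0389 -0.9992]]
top [174.5 114.4] [155  99  39  32 728] [0.825 0.459 0.012]
top [367.1 165.5] [361 163  13   6  56] [ 0.662 -0.178  0.012]
top [366.1 173.8] [361 172  11   4  29] [ 0.635 -0.175  0.012]
top [332.4 186.2] [326 180  14  14 157] [ 0.593 -0.064  0.012]
top [351.8 186.4] [345 180  14  14 156] [ 0.593 -0.128  0.012]
top [427.1 204.5] [420 198  15  14 165] [ 0.536 -0.375  0.012]
top [387.  232.6] [383 231   9   4  27] [ 0.443 -0.244  0.012]
[-4.5 -2.4 22.5]
```

send_rows([
  [-4,-2,12],
  [-4,-2,22],
  [-4,-2,22],
  [-4,-2,22],
  [-4,-2,22],
  [-4,-2,22],
  [-4,-2,22],
  [-4,-2,22],
], roll=[0,0,0,0,0,0,0,0], claw=[1,1,1,0.3,0.3,0.3,0.3,0.3])

```text
t: 10.25
eef_pos: [0.4285, -0.2483, 0.0068]
tool_rot: [0.006, 0.03, 0.999, 0.019]
contact_force: [-1.4, 1.9, 8.5]
gripper_width: 0.515
grasp_force: 29.3
```

send_rows([
  [0,0,-35],
  [0,0,-70],
  [-25,12,-105],
  [-60,27,-112],
  [-95,43,-112],
  [-125,58,-112],
  [-150,70,-112],
  [-162,73,-112],
], roll=[0,0,7,14,21,28,35,42], claw=[0.3,0.3,0.3,0.3,0.3,0.3,0.3,0.3])

```text
t: 10.92
eef_pos: [0.597, -0.1855, 0.1222]
tool_rot: [-0.001, 0.386, 0.922, 0.021]
contact_force: [-0.1, 0.9, -0.7]
gripper_width: 0.515
grasp_force: 30.9
```

```bash
python3 -c "
from h import *
st()
to([.5925,-.185,.034])
"
```

```text
t 10.9167 q [-0.49  0.82  1.12  1.82 -0.89  1.09  1.75] p [ 597.  -185.5  122.2] F [-0.1  0.9 -0.7] g 0.515 30.9
[[-0.7021  0.7119  0.0133]
 [ 0.7118  0.7013  0.0392]
 [ 0.0186  0.037  -0.9991]]
[ 1.9 -6.1 88. ]
```

send_rows([
  [2,-4,0],
  [2,-6,0],
  [2,-6,0],
  [2,-6,20],
  [2,-6,45],
  [2,-6,70],
  [2,-6,86],
  [2,-6,86],
], roll=[-7,-14,-21,-28,-35,-42,-42,-42], claw=[0.3,0.3,0.3,0.3,0.3,0.3,0.3,0.3])

```text
t: 11.58
eef_pos: [0.5863, -0.1875, 0.0332]
tool_rot: [0.003, 0.032, 0.999, 0.02]
contact_force: [-0.5, 0.6, -1.0]
gripper_width: 0.521
grasp_force: 31.0
```

send_rows([
  [0,0,0],
  [0,0,0],
  [0,0,0],
  [0,0,0],
  [0,0,-20],
  [0,0,-50],
  [10,0,-80],
  [30,-20,-85],
], roll=[0,0,0,0,0,0,7,14], claw=[0.3,0.75,0.75,0.75,0.75,0.85,1,1])

```text
t: 12.25
eef_pos: [0.5612, -0.2082, 0.1246]
tool_rot: [0.007, 0.151, 0.988, 0.02]
contact_force: [0.7, -0.0, -0.7]
gripper_width: 0.997
grasp_force: 0.0
```

```bash
python3 -c "
from h import *
st()
im=bot.read_camera('top')
for c,s in blobs(im,(40,60,40),(85,255,255),20):print('top',c,s,w('top',*c,.012).round(3))
to([.423,-.353,.09],[.423,-.353,.003])
"
```

```text
t 12.25 q [-0.43  0.71  1.02  1.89 -0.78  1.    2.23] p [ 561.2 -208.2  124.6] F [ 0.7 -0.  -0.7] g 0.997 0.0
[[-0.9541  0.2988  0.0202]
 [ 0.2994  0.9534  0.0384]
 [-0.0078  0.0426 -0.9991]]
top [174.4 114.4] [155  99  39  32 729] [0.825 0.459 0.012]
top [367.2 165.4] [361 163  13   6  57] [ 0.663 -0.178  0.012]
top [366.  173.7] [361 172  12   4  31] [ 0.635 -0.174  0.012]
top [332.4 186.2] [326 180  14  14 157] [ 0.593 -0.064  0.012]
top [351.8 186.4] [345 180  14  14 156] [ 0.593 -0.128  0.012]
top [429.6 207.3] [424 202  11  10  61] [ 0.527 -0.383  0.012]
top [420.5 239. ] [414 232  15  14 162] [ 0.423 -0.353  0.012]
[  80.5 -173.5   26.9]
[  80.9 -176.8  113.8]
```

send_rows([
  [18,-38,0],
  [35,-75,0],
  [52,-112,5],
  [68,-145,10],
  [80,-172,25],
  [81,-177,55],
  [81,-177,85],
  [81,-177,105],
], roll=[5,10,15,20,20,20,20,20], claw=[1,1,1,1,1,1,1,1])

```text
t: 12.97
eef_pos: [0.4259, -0.351, 0.0063]
tool_rot: [-0.001, 0.322, 0.947, 0.02]
contact_force: [-0.4, 0.8, 0.3]
gripper_width: 1.001
grasp_force: 0.0
```

```bash
python3 -c "
from h import *
st()
im=bot.read_camera('top')
for c,s in blobs(im,(40,60,40),(85,255,255),20):print('top',c,s,w('top',*c,.012).round(3))
to([.423,-.353,.003])
"
```

```text
t 12.9667 q [-0.05  0.84  0.91  2.03 -1.    0.82  2.4 ] p [ 425.9 -351.     6.3] F [-0.4  0.8  0.3] g 1.001 0.0
[[-0.7926  0.6096  0.0115]
 [ 0.6096  0.7918  0.0387]
 [ 0.0145  0.0377 -0.9992]]
top [174.4 114.4] [155  99  39  32 728] [0.825 0.459 0.012]
top [367.2 165.4] [361 163  13   6  57] [ 0.663 -0.178  0.012]
top [366.  173.8] [361 172  11   4  29] [ 0.635 -0.174  0.012]
top [332.4 186.2] [326 180  14  14 157] [ 0.593 -0.064  0.012]
top [351.8 186.4] [345 180  14  14 156] [ 0.593 -0.128  0.012]
top [370.7 187.8] [364 181  15  14 159] [ 0.589 -0.19   0.012]
top [427.1 204.5] [420 198  15  14 165] [ 0.536 -0.375  0.012]
[-0.8 -4.5  0.3]
```

send_rows([
  [-1,-4,0],
  [-1,-4,0],
  [-1,-4,0],
  [-1,-4,0],
  [-1,-4,0],
  [-1,-4,0],
  [-1,-4,-25],
  [-1,-4,-60],
], roll=[0,0,0,0,0,0,0,0], claw=[1,0.3,0.3,0.3,0.3,0.3,0.3,0.3])

```text
t: 13.68
eef_pos: [0.4237, -0.3552, 0.067]
tool_rot: [-0.002, 0.321, 0.947, 0.021]
contact_force: [1.7, -0.7, 0.5]
gripper_width: 0.508
grasp_force: 30.5
```

send_rows([
  [0,10,-38],
  [-8,45,-65],
  [-16,84,-70],
  [-24,122,-70],
  [-32,160,-70],
  [-40,200,-70],
  [-48,240,-70],
  [-55,275,-70],
], roll=[0,0,-5,-10,-16,-22,-28,-34], claw=[0.3,0.3,0.3,0.3,0.3,0.3,0.3,0.3])

```text
t: 14.35
eef_pos: [0.6368, -0.1718, 0.1481]
tool_rot: [0.006, 0.027, 0.999, 0.02]
contact_force: [0.4, -1.4, 0.6]
gripper_width: 0.507
grasp_force: 30.5
```

```bash
python3 -c "
from h import *
st()
to([.684,-.129,.13],[.684,-.129,.034])
"
```

```text
t 14.35 q [-0.43  0.74  0.96  1.72 -0.73  1.08  2.3 ] p [ 636.8 -171.8  148.1] F [ 0.4 -1.4  0.6] g 0.507 30.5
[[-0.9985  0.0528  0.0135]
 [ 0.0532  0.9978  0.0388]
 [-0.0114  0.0395 -0.9992]]
[-44.7  44.5  20.4]
[-43.6  40.7 116.3]
```

send_rows([
  [-25,25,8],
  [-44,42,20],
  [-44,41,55],
  [-44,41,90],
  [-44,41,114],
  [-44,41,116],
  [-44,41,116],
  [-44,41,116],
], roll=[0,0,0,0,0,0,0,0], claw=[0.3,0.3,0.3,0.3,0.3,0.3,0.75,0.75])

```text
t: 15.02
eef_pos: [0.6833, -0.1329, 0.0353]
tool_rot: [0.007, 0.03, 0.999, 0.019]
contact_force: [-0.5, -0.6, 0.5]
gripper_width: 0.748
grasp_force: 0.0
```

send_rows([
  [0,0,0],
  [0,0,0],
  [0,0,-30],
  [0,0,-70],
  [0,0,-105],
  [16,-33,-110],
  [34,-66,-110],
  [52,-99,-110],
], roll=[0,0,0,0,0,7,14,21], claw=[0.75,0.75,0.75,0.8,1,1,1,1])

```text
t: 15.68
eef_pos: [0.6238, -0.2328, 0.1415]
tool_rot: [0.004, 0.214, 0.977, 0.02]
contact_force: [0.5, -0.8, -0.1]
gripper_width: 0.998
grasp_force: 0.0
```

```bash
python3 -c "
from h import *
st()
im=bot.read_camera('top')
for c,s in blobs(im,(40,60,40),(85,255,255),20):print('top',c,s,w('top',*c,.012).round(3))
to([.536,-.375,.08],[.536,-.375,.003])
"
```

```text
t 15.6833 q [-0.36  0.8   1.03  1.71 -0.8   1.11  2.07] p [ 623.8 -232.8  141.5] F [ 0.5 -0.8 -0.1] g 0.998 0.0
[[-9.087e-01  4.171e-01  1.630e-02]
 [ 4.174e-01  9.079e-01  3.770e-02]
 [ 9.000e-04  4.110e-02 -9.992e-01]]
top [174.4 114.4] [155  99  39  31 727] [0.825 0.459 0.012]
top [353.1 160.4] [346 154  15  13 149] [ 0.679 -0.132  0.012]
top [367.1 165.3] [361 163  13   6  56] [ 0.663 -0.178  0.012]
top [332.4 186.2] [326 180  14  14 157] [ 0.593 -0.064  0.012]
top [349.2 182.9] [345 180  11   8  43] [ 0.604 -0.119  0.012]
top [427.  204.5] [420 198  15  14 167] [ 0.536 -0.375  0.012]
[  14.7 -157.1   56. ]
[  14.5 -159.8  133. ]
```

send_rows([
  [4,-40,5],
  [8,-80,10],
  [12,-120,20],
  [14,-150,45],
  [14,-160,80],
  [14,-160,110],
  [14,-160,132],
  [14,-160,132],
], roll=[0,0,0,0,0,0,0,0], claw=[1,1,1,1,1,1,1,1])

```text
t: 16.4
eef_pos: [0.5441, -0.3646, -0.0029]
tool_rot: [-0.001, 0.212, 0.977, 0.022]
contact_force: [0.1, 1.3, -0.9]
gripper_width: 1.0
grasp_force: 0.0
```

```bash
python3 -c "
from h import *
st()
to([.536,-.375,.003])
"
```

```text
t 16.4 q [-0.04  0.94  0.85  1.77 -0.94  0.92  2.4 ] p [ 544.1 -364.6   -2.9] F [ 0.1  1.3 -0.9] g 1.0 0.0
[[-0.9104  0.4137  0.0078]
 [ 0.4136  0.9095  0.0423]
 [ 0.0104  0.0417 -0.9991]]
[  3.2 -12.6  -6.4]
```

send_rows([
  [3,-13,-6],
  [3,-13,-6],
  [3,-13,-6],
  [3,-13,-6],
  [3,-13,-6],
  [3,-13,-6],
  [3,-13,-6],
  [3,-13,-45],
], roll=[0,0,0,0,0,0,0,0], claw=[1,1,0.3,0.3,0.3,0.3,0.3,0.3])

```text
t: 17.07
eef_pos: [0.5352, -0.3747, 0.0398]
tool_rot: [-0.003, 0.211, 0.977, 0.022]
contact_force: [-0.5, 0.6, -0.3]
gripper_width: 0.513
grasp_force: 30.7
```

send_rows([
  [0,0,-35],
  [0,25,-70],
  [-2,62,-95],
  [-3,102,-95],
  [-5,142,-95],
  [-7,182,-95],
  [-9,222,-95],
  [-11,262,-95],
], roll=[0,0,0,0,-5,-10,-16,-21], claw=[0.3,0.3,0.3,0.3,0.3,0.3,0.3,0.3])

```text
t: 17.73
eef_pos: [0.6552, -0.1461, 0.1509]
tool_rot: [0.006, 0.027, 0.999, 0.019]
contact_force: [0.3, -0.6, 0.3]
gripper_width: 0.509
grasp_force: 30.7
```

```bash
python3 -c "
from h import *
st()
to([.687,-.073,.135],[.687,-.073,.034])
"
```

```text
t 17.7333 q [-0.46  0.75  0.96  1.68 -0.73  1.1   2.25] p [ 655.2 -146.1  150.9] F [ 0.3 -0.6  0.3] g 0.509 30.7
[[-0.9985  0.0539  0.0124]
 [ 0.0544  0.9978  0.0386]
 [-0.0103  0.0392 -0.9992]]
[-27.6  74.   19.1]
[-26.5  70.1 120. ]
```

send_rows([
  [-14,38,10],
  [-26,72,20],
  [-26,71,55],
  [-26,70,90],
  [-26,70,118],
  [-26,70,120],
  [-26,70,120],
  [-26,70,120],
], roll=[0,0,0,0,0,0,0,0], claw=[0.3,0.3,0.3,0.3,0.3,0.3,0.75,0.75])

```text
t: 18.4
eef_pos: [0.6869, -0.0766, 0.0352]
tool_rot: [0.006, 0.03, 0.999, 0.019]
contact_force: [0.1, -0.4, 0.3]
gripper_width: 0.746
grasp_force: 0.0
```

send_rows([
  [0,0,0],
  [0,0,0],
  [0,0,-30],
  [0,0,-70],
  [0,0,-110],
  [0,0,-150],
  [25,10,-175],
  [55,30,-190],
], roll=[0,0,0,0,0,0,7,14], claw=[0.75,0.75,0.75,0.8,1,1,1,1])

```text
t: 19.07
eef_pos: [0.6323, -0.0542, 0.2296]
tool_rot: [0.007, 0.157, 0.987, 0.02]
contact_force: [-0.6, 0.7, 0.3]
gripper_width: 0.998
grasp_force: 0.0
```

```bash
python3 -c "
from h import *
st()
to([.3,.55,.3],[.0,.85,.3])
im=bot.read_camera('top')
for c,s in blobs(im,(40,60,40),(85,255,255),20):print('top',c,s,w('top',*c,.012).round(3))
"
```

```text
t 19.0667 q [-0.73  0.66  1.14  1.72 -0.69  1.19  1.85] p [632.3 -54.2 229.6] F [-0.6  0.7  0.3] g 0.998 0.0
[[-0.9508  0.309   0.0206]
 [ 0.3096  0.9502  0.0366]
 [-0.0082  0.0412 -0.9991]]
[502.4 474.4 -55. ]
[880.5 666.7 -50.2]
top [174.5 114.4] [155  99  39  32 728] [0.825 0.459 0.012]
top [368.1 165.5] [363 163  11   6  45] [ 0.662 -0.181  0.012]
top [366.  173.7] [361 172  11   4  31] [ 0.635 -0.174  0.012]
top [351.8 186.4] [345 180  14  14 156] [ 0.593 -0.128  0.012]
top [370.9 187.8] [364 181  15  14 164] [ 0.589 -0.191  0.012]
```

send_rows([
  [28,27,-10],
  [57,54,-25],
  [86,81,-40],
  [115,108,-55],
  [144,135,-55],
  [173,162,-55],
  [202,189,-55],
  [231,216,-55],
], roll=[7,14,21,28,35,42,49,56], claw=[1,1,1,1,1,1,1,1])

```text
t: 19.78
eef_pos: [0.4852, 0.2044, 0.2879]
tool_rot: [-0.006, 0.568, 0.823, 0.02]
contact_force: [0.4, -0.0, 0.5]
gripper_width: 1.001
grasp_force: 0.0
```

```bash
python3 -c "
from h import *
st()
to([.3,.55,.3],[.0,.85,.3])
im=bot.read_camera('top')
for c,s in blobs(im,(40,60,40),(85,255,255),20):print('top',c,s,w('top',*c,.012).round(3))
"
```

```text
t 19.7833 q [-1.55  0.49  1.44  1.91 -0.56  1.2   0.46] p [485.2 204.4 287.9] F [ 0.4 -0.   0.5] g 1.001 0.0
[[-0.3554  0.9346  0.0126]
 [ 0.9341  0.3546  0.0402]
 [ 0.0331  0.026  -0.9991]]
[389.  -50.2  -0.6]
[ 775.9 -224.2    7.7]
top [174.4 114.4] [155  99  39  32 730] [0.825 0.459 0.012]
top [336.  159.1] [329 153  15  13 146] [ 0.682 -0.075  0.012]
top [353.1 160.3] [347 154  14  13 149] [ 0.679 -0.132  0.012]
top [367.2 165.4] [361 163  13   6  57] [ 0.663 -0.178  0.012]
top [366.1 173.7] [361 172  11   4  30] [ 0.635 -0.175  0.012]
top [332.4 186.2] [326 180  14  14 157] [ 0.593 -0.064  0.012]
top [351.8 186.4] [345 180  14  14 157] [ 0.593 -0.128  0.012]
top [370.7 187.8] [364 181  15  14 160] [ 0.589 -0.19   0.012]
```

send_rows([
  [40,-5,0],
  [80,-10,0],
  [120,-15,0],
  [160,-20,0],
  [200,-25,0],
  [240,-30,0],
  [280,-36,0],
  [320,-42,0],
], roll=[3,6,9,12,15,18,18,18], claw=[1,1,1,1,1,1,1,1])

```text
t: 20.5
eef_pos: [0.3307, 0.488, 0.2969]
tool_rot: [-0.009, 0.687, 0.726, 0.019]
contact_force: [0.8, 0.5, -0.7]
gripper_width: 1.001
grasp_force: 0.0
```

```bash
python3 -c "
from h import *
st()
to([.0,.75,.3],[.0,.95,.3])
"
```

```text
t 20.5 q [-1.99  0.62  1.4   1.77 -0.67  1.28 -0.38] p [330.7 488.  296.9] F [ 0.8  0.5 -0.7] g 1.001 0.0
[[-0.0547  0.9984  0.0118]
 [ 0.9977  0.0542  0.0399]
 [ 0.0392  0.0139 -0.9991]]
[ 279.6 -315.9    3.5]
[ 479.1 -305.    11.5]
```

send_rows([
  [30,-26,0],
  [60,-52,0],
  [90,-78,0],
  [120,-104,0],
  [150,-130,0],
  [180,-156,0],
  [210,-182,0],
  [240,-208,0],
], roll=[0,0,0,0,0,0,0,0], claw=[1,1,1,1,1,1,1,1])

```text
t: 21.17
eef_pos: [0.1095, 0.716, 0.3032]
tool_rot: [-0.009, 0.687, 0.726, 0.018]
contact_force: [0.3, -0.4, 1.1]
gripper_width: 1.0
grasp_force: 0.0
```

send_rows([
  [40,-18,0],
  [80,-36,0],
  [120,-54,0],
  [160,-72,0],
  [200,-90,0],
  [240,-100,0],
  [280,-100,0],
  [320,-100,0],
], roll=[0,0,0,0,0,0,0,0], claw=[1,1,1,1,1,1,1,1])

```text
t: 21.83
eef_pos: [-0.0035, 0.9706, 0.3051]
tool_rot: [-0.018, 0.688, 0.725, 0.024]
contact_force: [-61.1, 61.1, 17.5]
gripper_width: 1.001
grasp_force: 0.0
```

```bash
python3 -c "
from h import *
st()
"
```

```text
t 21.8333 q [-1.73  1.21  1.24  0.24 -1.17  1.78 -1.44] p [ -3.5 970.6 305.1] F [-61.1  61.1  17.5] g 1.001 0.0
[[-0.0527  0.9986  0.0072]
 [ 0.9968  0.0522  0.06  ]
 [ 0.0596  0.0104 -0.9982]]
```

send_rows([
  [5,0,0],
  [10,0,0],
  [15,0,0],
  [20,0,0],
  [25,0,0],
  [30,0,0],
  [35,0,0],
  [40,0,0],
], roll=[0,0,0,0,0,0,0,0], claw=[1,1,1,1,1,1,1,1])

```text
t: 22.5
eef_pos: [-0.0057, 0.9823, 0.2966]
tool_rot: [-0.025, 0.686, 0.726, 0.035]
contact_force: [0.4, -0.6, -0.4]
gripper_width: 0.999
grasp_force: 0.0
```

```bash
python3 -c "
from h import *
st()
"
```

```text
t 22.5 q [-1.74  1.23  1.29  0.24 -1.21  1.75 -1.44] p [ -5.7 982.3 296.6] F [ 0.4 -0.6 -0.4] g 0.999 0.0
[[-0.0569  0.9983  0.0119]
 [ 0.9948  0.0556  0.0859]
 [ 0.0851  0.0167 -0.9962]]
```

send_rows([
  [10,0,0],
  [20,0,0],
  [40,0,0],
  [60,0,0],
  [80,0,0],
  [120,0,0],
  [160,0,0],
  [200,0,0],
], roll=[0,0,0,0,0,0,0,0], claw=[1,1,1,1,1,1,1,1])

```text
t: 23.17
eef_pos: [-0.0105, 1.0025, 0.27]
tool_rot: [-0.037, 0.686, 0.725, 0.047]
contact_force: [-0.3, 0.4, 1.2]
gripper_width: 0.999
grasp_force: 0.0
```

```bash
python3 -c "
from h import *
st()
"
```

```text
t 23.1667 q [-1.74  1.26  1.29  0.24 -1.22  1.69 -1.45] p [ -10.5 1002.5  270. ] F [-0.3  0.4  1.2] g 0.999 0.0
[[-0.056   0.9984  0.0115]
 [ 0.9913  0.0542  0.1196]
 [ 0.1188  0.0181 -0.9928]]
```

Pushing against the reach limit does build up lean, about 2° per call with no jolts. I'll keep going.

send_rows([
  [40,0,-20],
  [80,0,-40],
  [120,0,-60],
  [160,0,-80],
  [200,0,-100],
  [240,0,-120],
  [280,0,-140],
  [320,0,-160],
], roll=[0,0,0,0,0,0,0,0], claw=[1,1,1,1,1,1,1,1])

```text
t: 23.83
eef_pos: [-0.0175, 0.9974, 0.3188]
tool_rot: [-0.049, 0.685, 0.724, 0.06]
contact_force: [0.1, -0.3, 0.9]
gripper_width: 1.001
grasp_force: 0.0
```

send_rows([
  [40,0,-20],
  [80,0,-40],
  [120,0,-60],
  [160,0,-80],
  [200,0,-100],
  [240,0,-120],
  [280,0,-140],
  [320,0,-160],
], roll=[0,0,0,0,0,0,0,0], claw=[1,1,1,1,1,1,1,1])

```text
t: 24.5
eef_pos: [-0.0239, 0.9913, 0.3637]
tool_rot: [-0.062, 0.684, 0.723, 0.072]
contact_force: [0.1, 0.2, 0.5]
gripper_width: 1.0
grasp_force: 0.0
```

```bash
python3 -c "
from h import *
st()
"
```

```text
t 24.5 q [-1.76  1.16  1.29  0.24 -1.2   1.71 -1.46] p [-23.9 991.3 363.7] F [0.1 0.2 0.5] g 1.0 0.0
[[-0.0559  0.9984  0.0099]
 [ 0.9806  0.053   0.1889]
 [ 0.1881  0.0203 -0.9819]]
```

send_rows([
  [40,0,0],
  [80,0,0],
  [120,0,0],
  [160,0,0],
  [200,0,0],
  [240,0,0],
  [280,0,0],
  [320,0,0],
], roll=[0,0,0,0,0,0,0,0], claw=[1,1,1,1,1,1,1,1])

```text
t: 25.17
eef_pos: [-0.0291, 1.0157, 0.3338]
tool_rot: [-0.074, 0.683, 0.722, 0.085]
contact_force: [-0.0, -0.2, 0.2]
gripper_width: 1.0
grasp_force: 0.0
```

send_rows([
  [40,0,-20],
  [80,0,-40],
  [120,0,-60],
  [160,0,-80],
  [200,0,-100],
  [240,0,-120],
  [280,0,-140],
  [320,0,-160],
], roll=[0,0,0,0,0,0,0,0], claw=[1,1,1,1,1,1,1,1])

```text
t: 25.83
eef_pos: [-0.0337, 1.0045, 0.3898]
tool_rot: [-0.087, 0.681, 0.72, 0.097]
contact_force: [-0.9, -0.2, -0.5]
gripper_width: 0.999
grasp_force: 0.0
```

send_rows([
  [40,0,0],
  [80,0,0],
  [120,0,0],
  [160,0,0],
  [200,0,0],
  [240,0,0],
  [280,0,0],
  [320,0,0],
], roll=[0,0,0,0,0,0,0,0], claw=[1,1,1,1,1,1,1,1])

```text
t: 26.5
eef_pos: [-0.0376, 1.0266, 0.3679]
tool_rot: [-0.099, 0.68, 0.719, 0.11]
contact_force: [-0.6, -0.0, -0.2]
gripper_width: 1.0
grasp_force: 0.0
```

send_rows([
  [40,0,-20],
  [80,0,-40],
  [120,0,-60],
  [160,0,-80],
  [200,0,-100],
  [240,0,-120],
  [280,0,-140],
  [320,0,-160],
], roll=[0,0,0,0,0,0,0,0], claw=[1,1,1,1,1,1,1,1])

```text
t: 27.17
eef_pos: [-0.0411, 1.0105, 0.4303]
tool_rot: [-0.112, 0.677, 0.717, 0.122]
contact_force: [0.4, 0.1, -0.1]
gripper_width: 0.997
grasp_force: 0.0
```

```bash
python3 -c "
from h import *
st()
"
```

```text
t 27.1667 q [-1.78  1.1   1.29  0.24 -1.2   1.63 -1.48] p [ -41.1 1010.5  430.3] F [ 0.4  0.1 -0.1] g 0.997 0.0
[[-0.0569  0.9984  0.0047]
 [ 0.9436  0.0523  0.3268]
 [ 0.3261  0.023  -0.9451]]
```

send_rows([
  [40,0,20],
  [80,0,40],
  [120,0,60],
  [160,0,80],
  [200,0,100],
  [240,0,120],
  [280,0,140],
  [320,0,160],
], roll=[0,0,0,0,0,0,0,0], claw=[1,1,1,1,1,1,1,1])

```text
t: 27.83
eef_pos: [-0.044, 1.0633, 0.3374]
tool_rot: [-0.124, 0.675, 0.715, 0.134]
contact_force: [-0.3, 0.3, -0.3]
gripper_width: 0.998
grasp_force: 0.0
```

send_rows([
  [40,0,0],
  [80,0,0],
  [120,0,0],
  [160,0,0],
  [200,0,0],
  [240,0,0],
  [280,0,0],
  [320,0,0],
], roll=[0,0,0,0,0,0,0,0], claw=[1,1,1,1,1,1,1,1])

```text
t: 28.5
eef_pos: [-0.0466, 1.0734, 0.3442]
tool_rot: [-0.137, 0.673, 0.712, 0.146]
contact_force: [-0.9, 0.0, 0.7]
gripper_width: 1.002
grasp_force: 0.0
```

send_rows([
  [40,0,0],
  [80,0,0],
  [120,0,0],
  [160,0,0],
  [200,0,0],
  [240,0,0],
  [280,0,0],
  [320,0,0],
], roll=[0,0,0,0,0,0,0,0], claw=[1,1,1,1,1,1,1,1])

```text
t: 29.17
eef_pos: [-0.0489, 1.0818, 0.3549]
tool_rot: [-0.15, 0.67, 0.71, 0.159]
contact_force: [-0.5, 0.6, 0.3]
gripper_width: 1.001
grasp_force: 0.0
```

send_rows([
  [40,0,0],
  [80,0,0],
  [120,0,0],
  [160,0,0],
  [200,0,0],
  [240,0,0],
  [280,0,0],
  [320,0,0],
], roll=[0,0,0,0,0,0,0,0], claw=[1,1,1,1,1,1,1,1])

```text
t: 29.83
eef_pos: [-0.051, 1.0882, 0.3706]
tool_rot: [-0.163, 0.667, 0.707, 0.171]
contact_force: [1.0, -0.1, 0.0]
gripper_width: 0.999
grasp_force: 0.0
```

```bash
python3 -c "
from h import *
st()
"
```

```text
t 29.8333 q [-1.78  1.19  1.29  0.24 -1.23  1.4  -1.48] p [ -51.  1088.2  370.6] F [ 1.  -0.1  0. ] g 0.999 0.0
[[-0.0572  0.9984 -0.0021]
 [ 0.8872  0.0518  0.4584]
 [ 0.4578  0.0244 -0.8887]]
```

send_rows([
  [40,0,20],
  [80,0,40],
  [120,0,60],
  [160,0,80],
  [200,0,100],
  [240,0,120],
  [280,0,140],
  [320,0,160],
], roll=[0,0,0,0,0,0,0,0], claw=[1,1,1,1,1,1,1,1])

```text
t: 30.5
eef_pos: [-0.0525, 1.1205, 0.3144]
tool_rot: [-0.175, 0.664, 0.704, 0.183]
contact_force: [-0.4, -0.4, 0.4]
gripper_width: 1.004
grasp_force: 0.0
```

send_rows([
  [40,0,0],
  [80,0,0],
  [120,0,0],
  [160,0,0],
  [200,0,0],
  [240,0,0],
  [280,0,0],
  [320,0,0],
], roll=[0,0,0,0,0,0,0,0], claw=[1,1,1,1,1,1,1,1])

```text
t: 31.17
eef_pos: [-0.0543, 1.1201, 0.3507]
tool_rot: [-0.187, 0.661, 0.7, 0.194]
contact_force: [0.7, 0.0, 0.3]
gripper_width: 0.996
grasp_force: 0.0
```

send_rows([
  [40,0,10],
  [80,0,20],
  [120,0,30],
  [160,0,40],
  [200,0,50],
  [240,0,60],
  [280,0,70],
  [320,0,80],
], roll=[0,0,0,0,0,0,0,0], claw=[1,1,1,1,1,1,1,1])

```text
t: 31.83
eef_pos: [-0.0557, 1.1329, 0.3477]
tool_rot: [-0.2, 0.657, 0.697, 0.206]
contact_force: [0.4, -1.0, -0.0]
gripper_width: 1.001
grasp_force: 0.0
```

send_rows([
  [40,0,0],
  [80,0,0],
  [120,0,0],
  [160,0,0],
  [200,0,0],
  [240,0,0],
  [280,0,0],
  [320,0,0],
], roll=[0,0,0,0,0,0,0,0], claw=[1,1,1,1,1,1,1,1])

```text
t: 32.5
eef_pos: [-0.0572, 1.1286, 0.391]
tool_rot: [-0.212, 0.653, 0.693, 0.218]
contact_force: [-0.1, 0.2, 0.8]
gripper_width: 0.999
grasp_force: 0.0
```

send_rows([
  [40,0,10],
  [80,0,20],
  [120,0,30],
  [160,0,40],
  [200,0,50],
  [240,0,60],
  [280,0,70],
  [320,0,80],
], roll=[0,0,0,0,0,0,0,0], claw=[1,1,1,1,1,1,1,1])

```text
t: 33.17
eef_pos: [-0.0584, 1.1387, 0.3949]
tool_rot: [-0.224, 0.65, 0.69, 0.229]
contact_force: [0.3, 0.1, -0.1]
gripper_width: 1.005
grasp_force: 0.0
```

```bash
python3 -c "
from h import *
st()
to([.0,.75,.35],[.25,.45,.35],[.45,.05,.35])
"
```

```text
t 33.1667 q [-1.79  1.19  1.29  0.24 -1.24  1.22 -1.48] p [ -58.4 1138.7  394.9] F [ 0.3  0.1 -0.1] g 1.005 0.0
[[-0.0561  0.9984 -0.0112]
 [ 0.7937  0.0514  0.6062]
 [ 0.6058  0.0251 -0.7953]]
[-339.    37.2 -200.6]
[-591.2  271.4 -385.2]
[-919.8  450.5 -629.9]
```

Lean is now 37° toward +y, with tool y lying across the bar. Next I return to the tray and grip the bar with the leaned tool; rolling about tool z after that will tip the tray.

send_rows([
  [-28,14,-19],
  [-57,28,-39],
  [-86,42,-59],
  [-115,56,-79],
  [-144,70,-98],
  [-172,84,-118],
  [-201,98,-137],
  [-230,112,-157],
], roll=[0,0,0,0,0,0,0,0], claw=[1,1,1,1,1,1,1,1])

```text
t: 33.83
eef_pos: [0.0606, 0.8803, 0.383]
tool_rot: [-0.224, 0.649, 0.69, 0.228]
contact_force: [0.8, 0.2, 1.6]
gripper_width: 0.999
grasp_force: 0.0
```

send_rows([
  [-28,14,-19],
  [-57,28,-39],
  [-86,42,-59],
  [-115,56,-79],
  [-144,70,-98],
  [-172,84,-118],
  [-201,98,-137],
  [-230,112,-157],
], roll=[0,0,0,0,0,0,0,0], claw=[1,1,1,1,1,1,1,1])

```text
t: 34.5
eef_pos: [0.1805, 0.6252, 0.3663]
tool_rot: [-0.217, 0.657, 0.688, 0.219]
contact_force: [1.7, -1.5, -1.2]
gripper_width: 1.002
grasp_force: 0.0
```

```bash
python3 -c "
from h import *
st()
to([.45,.05,.35],[.638,-.114,.2])
"
```

```text
t 34.5 q [-2.55  0.13  1.4   1.98 -0.63  0.63 -0.72] p [180.5 625.2 366.3] F [ 1.7 -1.5 -1.2] g 1.002 0.0
[[-0.0416  0.9991 -0.0115]
 [ 0.8087  0.0404  0.5869]
 [ 0.5868  0.0152 -0.8096]]
[-485.9  245.7 -327.4]
[-714.4  424.6 -304.4]
```

send_rows([
  [-20,30,-14],
  [-40,60,-28],
  [-60,90,-42],
  [-80,120,-56],
  [-100,150,-70],
  [-120,180,-83],
  [-140,210,-97],
  [-160,240,-111],
], roll=[0,0,0,0,0,0,0,0], claw=[1,1,1,1,1,1,1,1])

```text
t: 35.17
eef_pos: [0.4129, 0.4379, 0.3749]
tool_rot: [-0.214, 0.655, 0.689, 0.223]
contact_force: [-0.5, 0.5, -0.0]
gripper_width: 1.0
grasp_force: 0.0
```

send_rows([
  [-20,30,-14],
  [-40,60,-28],
  [-60,90,-42],
  [-78,119,-56],
  [-111,125,-74],
  [-145,131,-92],
  [-180,137,-110],
  [-214,142,-128],
], roll=[0,0,0,0,0,0,0,0], claw=[1,1,1,1,1,1,1,1])

```text
t: 35.83
eef_pos: [0.4932, 0.2321, 0.3894]
tool_rot: [-0.206, 0.659, 0.686, 0.23]
contact_force: [0.7, 0.0, 0.0]
gripper_width: 1.0
grasp_force: 0.0
```

```bash
python3 -c "
from h import *
st()
to([.638,-.114,.2],[.638,-.114,.073])
"
```

```text
t 35.8333 q [-1.88 -0.34  1.46  1.92 -0.27  1.01 -0.23] p [493.2 232.1 389.4] F [0.7 0.  0. ] g 1.0 0.0
[[-0.0461  0.9987  0.0209]
 [ 0.8098  0.0251  0.5861]
 [ 0.5849  0.044  -0.8099]]
[-397.7  127.6  -46.4]
[-472.   122.    56.4]
```

send_rows([
  [-30,10,-4],
  [-60,20,-8],
  [-90,30,-12],
  [-120,40,-16],
  [-150,50,-20],
  [-180,60,-24],
  [-210,70,-28],
  [-240,80,-30],
], roll=[0,0,0,0,0,0,0,0], claw=[1,1,1,1,1,1,1,1])

```text
t: 36.5
eef_pos: [0.4743, 0.0828, 0.3491]
tool_rot: [-0.191, 0.664, 0.684, 0.234]
contact_force: [-0.0, 0.7, 0.5]
gripper_width: 0.998
grasp_force: 0.0
```

```bash
python3 -c "
from h import *
st()
to([.638,-.114,.2],[.638,-.114,.073])
"
```

```text
t 36.5 q [-1.55 -0.34  1.46  2.01 -0.3   1.08  0.08] p [474.3  82.8 349.1] F [-0.   0.7  0.5] g 0.998 0.0
[[-0.0451  0.9977  0.0497]
 [ 0.819   0.0084  0.5737]
 [ 0.572   0.0666 -0.8175]]
[-253.8  151.7   17.2]
[-326.5  143.2  121. ]
```

send_rows([
  [-20,25,4],
  [-40,50,8],
  [-60,75,12],
  [-80,100,16],
  [-105,115,20],
  [-130,130,20],
  [-155,145,20],
  [-180,150,20],
], roll=[0,0,0,0,0,0,0,0], claw=[1,1,1,1,1,1,1,1])

```text
t: 37.17
eef_pos: [0.4714, 0.0358, 0.3455]
tool_rot: [-0.175, 0.668, 0.683, 0.237]
contact_force: [0.2, 0.1, -0.4]
gripper_width: 1.0
grasp_force: 0.0
```

```bash
python3 -c "
from h import *
st()
to([.638,-.114,.2],[.638,-.114,.073])
"
```

```text
t 37.1667 q [-1.46 -0.34  1.45  2.01 -0.29  1.1   0.15] p [471.4  35.8 345.5] F [ 0.2  0.1 -0.4] g 1.0 0.0
[[-0.0456  0.9959  0.0785]
 [ 0.8299 -0.006   0.5578]
 [ 0.556   0.0905 -0.8262]]
[-212.8  153.6   49.8]
[-283.4  142.1  154.7]
```

The elbow is jammed at joint limits (q2 and q3) because this lean direction doesn't suit the current posture. I'll fit a kinematic model from the logged poses so I can plan the lean properly.

```bash
cat > data.py <<'E'
D='''-1.255 .4777 .0224 1.5563 -.0115 1.1093 -.0831|277.4 614.8 230.4|-.0001 .2103 .9776 -.0008
-1.281 1.33 1.294 .242 -1.252 1.701 .08|424.6 900.5 197.9|.003 .221 .975 .019
-1.87 1.09 1.39 1.47 -1.09 1.44 .66|317 678 187.5|-.001 .221 .975 .016
-1.15 .45 1.25 2.15 -.6 .93 1.97|467.6 34.3 174.5|.004 .024 1 .019
-.74 .68 .79 2.25 -1 .6 2.33|465.3 11.9 3.1|.006 .03 .999 .02
-.6 .74 .92 1.89 -.81 .91 2.24|605.9 -70.2 84.9|.011 .031 .999 .018
-.53 .65 .81 2.23 -.93 .64 2.49|460.1 -94 17.5|.006 .03 .999 .02
-.47 .77 .88 1.88 -.82 .89 2.34|599.1 -129.4 64.1|.007 .029 .999 .019
-.19 .66 .82 2.17 -.86 .69 2.75|423.3 -247.9 28.1|.007 .032 .999 .019
-.49 .82 1.12 1.82 -.89 1.09 1.75|597 -185.5 122.2|-.001 .386 .922 .021
-.43 .71 1.02 1.89 -.78 1 2.23|561.2 -208.2 124.6|.007 .151 .988 .02
-.05 .84 .91 2.03 -1 .82 2.4|425.9 -351 6.3|-.001 .322 .947 .02
-.43 .74 .96 1.72 -.73 1.08 2.3|636.8 -171.8 148.1|.006 .027 .999 .02
-.36 .8 1.03 1.71 -.8 1.11 2.07|623.8 -232.8 141.5|.004 .214 .977 .02
-.04 .94 .85 1.77 -.94 .92 2.4|544.1 -364.6 -2.9|-.001 .212 .977 .022
-.73 .66 1.14 1.72 -.69 1.19 1.85|632.3 -54.2 229.6|.007 .157 .987 .02
-1.55 .49 1.44 1.91 -.56 1.2 .46|485.2 204.4 287.9|-.006 .568 .823 .02
-1.99 .62 1.4 1.77 -.67 1.28 -.38|330.7 488 296.9|-.009 .687 .726 .019
-1.73 1.21 1.24 .24 -1.17 1.78 -1.44|-3.5 970.6 305.1|-.018 .688 .725 .024
-1.74 1.26 1.29 .24 -1.22 1.69 -1.45|-10.5 1002.5 270|-.037 .686 .725 .047
-1.76 1.16 1.29 .24 -1.2 1.71 -1.46|-23.9 991.3 363.7|-.062 .684 .723 .072
-1.78 1.1 1.29 .24 -1.2 1.63 -1.48|-41.1 1010.5 430.3|-.112 .677 .717 .122
-1.79 1.19 1.29 .24 -1.24 1.22 -1.48|-58.4 1138.7 394.9|-.224 .65 .69 .229
-2.55 .13 1.4 1.98 -.63 .63 -.72|180.5 625.2 366.3|-.217 .657 .688 .219
-1.88 -.34 1.46 1.92 -.27 1.01 -.23|493.2 232.1 389.4|-.206 .659 .686 .23
-1.46 -.34 1.45 2.01 -.29 1.10 .15|471.4 35.8 345.5|-.175 .668 .683 .237'''
E
cat > fit.py <<'E'
import numpy as np, itertools
from scipy.optimize import least_squares
from scipy.spatial.transform import Rotation as R
from data import D
Q,P,T=[],[],[]
for l in D.split('\n'):
    a,b,c=[np.array(x.split(),float) for x in l.split('|')]; Q.append(a);P.append(b/1000);T.append(R.from_quat([*c[1:],c[0]]))
Q=np.array(Q);P=np.array(P)
def chain(q,s,o):
    Rs=[];r=R.identity()
    for i,ax in enumerate('zyzyzyz'):
        r=r*R.from_euler(ax,s[i]*q[i]+o[i]); Rs.append(r)
    return Rs
best=None
for s in itertools.product([1,-1],repeat=7):
    if s[1]<0: continue
    f=lambda x:np.concatenate([(T[k].inv()*chain(Q[k],s,[x[0],0,0,0,0,0,x[1]])[-1]).as_rotvec() for k in range(0,len(Q),3)])
    for o7 in(0,1.57,3.14,-1.57):
      for o1 in (0,3.14):
        e=np.abs(f([o1,o7])).mean()
        if best is None or e<best[0]: best=(e,s,[o1,o7])
e,s,x0=best
f=lambda x:np.concatenate([(T[k].inv()*chain(Q[k],s,x)[-1]).as_rotvec() for k in range(len(Q))])
r=least_squares(f,[x0[0],0,0,0,0,0,x0[1]]);print(e,s,r.x.round(3),np.abs(r.fun).max())
A=[];
for q in Q:
    Rs=chain(q,s,r.x); A.append(np.hstack([np.eye(3)]+[m.as_matrix() for m in Rs]))
A=np.vstack(A); t=np.linalg.lstsq(A,P.ravel(),rcond=1e-3)[0]; print(np.abs(A@t-P.ravel()).max()); print(t.reshape(8,3).round(3))
np.savez('kin.npz',s=s,o=r.x,t=t)
E
python3 fit.py
```

```text
0.0037742557938217655 (-1, 1, -1, 1, -1, 1, -1) [-0.000e+00 -1.000e-03  1.000e-03 -2.000e-03 -2.000e-03  2.000e-03
  1.572e+00] 0.012303619578170086
0.004957918862091182
[[-0.001  0.001  0.143]
 [ 0.    -0.016  0.143]
 [-0.    -0.016  0.271]
 [ 0.001 -0.014  0.271]
 [-0.001 -0.014  0.237]
 [-0.    -0.001  0.237]
 [ 0.002 -0.001  0.162]
 [-0.    -0.     0.162]]
```

The kinematics fit to 5 mm: joint signs alternate, and the links are .286, .542, .474 and .324 m. Now I'll compare lean options for both the grasp and the pour.

```bash
cat > kin.py <<'E'
import numpy as np
from scipy.optimize import least_squares
from scipy.spatial.transform import Rotation as R
z=np.load('kin.npz'); s,o,t=z['s'],z['o'],z['t'].reshape(8,3)
LO=np.array([-2.96,-.34,-1.41,.24,-1.37,.17,-2.96]);HI=np.array([2.96,2.1,1.46,2.44,4.51,1.92,2.96])
def fk(q):
    r=R.identity();p=t[0].copy()
    for i,ax in enumerate('zyzyzyz'):
        r=r*R.from_euler(ax,s[i]*q[i]+o[i]); p=p+r.apply(t[i+1])
    return p,r
def ik(p,Rt,q0,q3=None):
    def f(q):
        a,r=fk(q); e=np.concatenate([(a-p)*10,(Rt.inv()*r).as_rotvec()*3])
        return np.append(e,(q[2]-q3)*.0 if q3 is None else (q[2]-q3)*.05)
    x=least_squares(f,np.clip(q0,LO+.01,HI-.01),bounds=(LO,HI)); return x.x,np.abs(f(x.x)[:6]).max()
def tool(zv,yv):
    zv=np.array(zv,float);zv/=np.linalg.norm(zv); yv=np.array(yv,float);yv-=zv*(yv@zv);yv/=np.linalg.norm(yv)
    return R.from_matrix(np.column_stack([np.cross(yv,zv),yv,zv]))
E
cat > opt.py <<'E'
from kin import *
rng=np.random.default_rng(0)
th=np.radians(36);S,C=np.sin(th),np.cos(th)
bar=np.array([.638,-.126,.088]);bowl=np.array([.55,.24,.30])
cases={'-y':([0,-S,-C],[1,0,0]),'+x':([S,0,-C],[0,1,0]),'-x':([-S,0,-C],[0,1,0]),'+y':([0,S,-C],[1,0,0])}
for n,(zv,yv) in cases.items():
    for nm,pt in(('tray',bar),('bowl',bowl)):
        Rt=tool(zv,yv); p=pt+.0187*Rt.as_matrix()[:,2]; out=[]
        for q3 in(-1.2,-.6,0,.6,1.2):
            b=(9,None)
            for _ in range(6):
                q,e=ik(p,Rt,rng.uniform(LO,HI)*.7,q3)
                if e<b[0]-1e-3:b=(e,q)
            out.append((round(b[0],3),b[1].round(2).tolist()) if b[0]<.1 else None)
        print(n,nm); [print('   ',o_) for o_ in out]
E
python3 opt.py
```

```text
-y tray
    (np.float64(0.0), [0.58, 1.08, -1.2, 1.73, 1.44, 1.7, -1.01])
    (np.float64(0.0), [0.24, 0.77, -0.6, 1.76, 1.1, 1.25, -0.92])
    (np.float64(0.0), [-0.18, 0.69, 0.0, 1.79, 0.78, 0.96, -0.73])
    (np.float64(0.0), [-0.6, 0.78, 0.6, 1.82, 0.31, 0.75, -0.37])
    (np.float64(0.0), [-0.9, 1.14, 1.2, 1.83, -0.57, 0.77, 0.38])
-y bowl
    (np.float64(0.0), [-0.08, 0.77, -1.1, 1.47, 0.9, 1.92, -1.22])
    (np.float64(0.0), [-0.34, 0.59, -0.6, 1.49, 0.67, 1.71, -1.04])
    (np.float64(0.0), [-0.74, 0.52, -0.0, 1.52, 0.45, 1.56, -0.85])
    (np.float64(0.0), [-1.14, 0.57, 0.6, 1.55, 0.21, 1.46, -0.62])
    (np.float64(0.0), [-1.42, 0.83, 1.2, 1.57, -0.16, 1.41, -0.25])
+x tray
    (np.float64(0.0), [1.05, 0.89, -1.2, 2.13, 1.86, 0.64, 0.22])
    (np.float64(0.0), [0.63, 0.58, -0.6, 2.16, 2.22, 0.23, -0.38])
    (np.float64(0.002), [0.46, 0.54, -0.39, 2.17, 2.63, 0.17, -0.85])
    (np.float64(0.007), [0.45, 0.53, -0.37, 2.17, 2.69, 0.17, -0.91])
    (np.float64(0.0), [-0.69, 0.98, 1.2, 2.23, 4.25, 0.94, -2.92])
+x bowl
    (np.float64(0.0), [0.34, 0.29, -1.2, 2.05, 1.09, 0.8, 0
[... 932 characters left out ...]
0.62, 1.92, 1.62])
+y tray
    (np.float64(0.0), [1.04, 1.14, -1.2, 1.55, 0.44, 1.1, -0.08])
    (np.float64(0.0), [0.75, 0.85, -0.6, 1.57, -0.19, 1.01, 0.4])
    (np.float64(0.0), [0.36, 0.77, 0.0, 1.6, -0.66, 1.12, 0.76])
    (np.float64(0.0), [-0.02, 0.86, 0.6, 1.63, -1.03, 1.35, 1.03])
    (np.float64(0.0), [-0.28, 1.15, 1.13, 1.65, -1.37, 1.73, 1.21])
+y bowl
    (np.float64(0.0), [0.66, 0.56, -1.2, 1.8, -0.07, 0.84, -0.36])
    (np.float64(0.0), [0.27, 0.35, -0.6, 1.82, -0.53, 0.9, 0.02])
    (np.float64(0.0), [-0.22, 0.29, -0.0, 1.86, -0.76, 0.99, 0.21])
    (np.float64(0.0), [-0.7, 0.32, 0.6, 1.89, -0.93, 1.11, 0.36])
    (np.float64(0.0), [-1.08, 0.54, 1.2, 1.91, -1.17, 1.38, 0.55])
```

```bash
cat > emu.py <<'E'
from kin import *
def jac(q):
    p,r=fk(q);J=np.zeros((6,7))
    for i in range(7):
        d=np.zeros(7);d[i]=1e-5;a,b=fk(q+d);J[:3,i]=(a-p)/1e-5;J[3:,i]=(b*r.inv()).as_rotvec()/1e-5
    return J,p,r
def call(q,slide,roll,n=6,lam=.05):
    p0,r0=fk(q)
    for sl,ro in zip(slide,roll):
        tp=p0+r0.apply(np.array(sl)/1000);tr=r0*R.from_euler('z',ro,degrees=True)
        for _ in range(n):
            J,p,r=jac(q);ep=tp-p;er=(tr*r.inv()).as_rotvec()
            ep*=min(1,.0417/n/max(np.linalg.norm(ep),1e-9));er*=min(1,.125/n/max(np.linalg.norm(er),1e-9))
            dq=J.T@np.linalg.solve(J@J.T+lam**2*np.eye(6),np.append(ep,er))
            m=np.max(np.abs(dq)/(np.array([2.39]*2+[3.14]*5)*.7/12/n)); dq/=max(1,m)
            q=np.clip(q+dq,LO,HI)
    return q
def show(q):
    p,r=fk(q);zz=r.as_matrix()[:,2];print(q.round(2),(p*1000).round(0),'z',zz.round(3))
E
python3 - <<'E'
from emu import *
print('A: last stuck call, obs [-1.46 -.34 1.45 2.01 -.29 1.1 .15] 471 36 345')
q=np.array([-1.55,-.34,1.46,2.01,-.3,1.08,.08])
sl=[[-20,25,4],[-40,50,8],[-60,75,12],[-80,100,16],[-105,115,20],[-130,130,20],[-155,145,20],[-180,150,20]]
for lam in(.01,.05,.1,.2): show(call(q,sl,[0]*8,lam=lam))
print('B: push, obs tilt +2deg, [-1.74 1.26 1.29 .24 -1.22 1.69 -1.45]')
q=np.array([-1.74,1.23,1.29,.24,-1.21,1.75,-1.44]);show(q)
for lam in(.01,.05,.1,.2): show(call(q,[[10,0,0],[20,0,0],[40,0,0],[60,0,0],[80,0,0],[120,0,0],[160,0,0],[200,0,0]],[0]*8,lam=lam))
print('C: escapes')
q=np.array([-1.46,-.34,1.45,2.01,-.29,1.1,.15]);show(q); M=fk(q)[1].as_matrix()
for d in [[.2,0,0],[-.2,0,0],[0,.2,0],[0,-.2,0],[0,0,.2],[0,0,-.2],[.15,0,-.15],[.15,.15,0],[.15,-.15,0],[0,-.15,-.15],[0,.15,-.15]]:
    v=M.T@np.array(d)*1000; print(d,end=' ');show(call(q,[v*k/8 for k in range(1,9)],[0]*8))
for ro in (50,-50): print('roll',ro,end=' ');show(call(q,[[0,0,0]]*8,[ro*k/8 for k in range(1,9)]))
E
```

```text
A: last stuck call, obs [-1.46 -.34 1.45 2.01 -.29 1.1 .15] 471 36 345
[-1.84 -0.34  1.46  1.99 -0.26  0.94 -0.17] [489. 209. 353.] z [ 0.048  0.568 -0.822]
[-1.82 -0.34  1.46  1.99 -0.26  0.95 -0.15] [488. 201. 352.] z [ 0.048  0.567 -0.822]
[-1.77 -0.34  1.46  2.   -0.27  0.97 -0.1 ] [487. 178. 350.] z [ 0.048  0.567 -0.822]
[-1.66 -0.34  1.46  2.01 -0.29  1.02 -0.  ] [483. 125. 347.] z [ 0.049  0.566 -0.823]
B: push, obs tilt +2deg, [-1.74 1.26 1.29 .24 -1.22 1.69 -1.45]
[-1.74  1.23  1.29  0.24 -1.21  1.75 -1.44] [ -8. 983. 295.] z [ 0.016  0.085 -0.996]
[-1.44  1.35  1.23  0.24 -1.27  1.78 -1.58] [246. 936. 178.] z [-0.095 -0.039 -0.995]
[-1.55  1.31  1.26  0.24 -1.23  1.7  -1.36] [164. 984. 214.] z [-0.002  0.057 -0.998]
[-1.63  1.29  1.27  0.24 -1.22  1.69 -1.35] [ 92. 995. 238.] z [ 0.013  0.081 -0.997]
[-1.7   1.27  1.28  0.24 -1.22  1.71 -1.41] [ 26. 994. 258.] z [ 0.015  0.085 -0.996]
C: escapes
[-1.46 -0.34  1.45  2.01 -0.29  1.1   0.15] [471.  37. 346.] z [ 0.079  0.56  -0.825]
[0.2, 0, 0] [-1.86 -0.34  1.46  1.85 -0.22  1.04 -0.23] [523. 208. 412.] z [ 0.074  0.562 -0.8
[... 500 characters left out ...]
15, 0, -0.15] [-1.85 -0.34  1.46  2.06 -0.26  0.85 -0.16] [481. 220. 327.] z [ 0.074  0.563 -0.823]
[0.15, 0.15, 0] [-1.98 -0.3   1.46  1.89 -0.24  0.94 -0.3 ] [501. 286. 400.] z [ 0.069  0.565 -0.822]
[0.15, -0.15, 0] [-1.67 -0.34  1.46  1.89 -0.25  1.11 -0.05] [514. 115. 396.] z [ 0.075  0.557 -0.827]
[0, -0.15, -0.15] [-1.53 -0.34  1.46  2.17 -0.3   0.92  0.17] [442.  81. 280.] z [ 0.073  0.55  -0.832]
[0, 0.15, -0.15] [-1.91 -0.33  1.46  2.24 -0.31  0.64 -0.1 ] [424. 250. 256.] z [ 0.067  0.567 -0.821]
roll 50 [-1.55 -0.34  1.46  1.97 -0.27  1.16 -0.23] [463.  68. 357.] z [-0.001  0.552 -0.834]
roll -50 [-1.45 -0.34  1.37  2.   -0.17  1.1   0.82] [471.  38. 345.] z [ 0.073  0.472 -0.879]
```

```bash
cat > seq.py <<'E'
from emu import *
def go(q,p,n=8):
    a,r=fk(q); v=r.as_matrix().T@(np.array(p)-a)*1000; k=int(np.ceil(np.linalg.norm(v)/30/8))
    for _ in range(k):
        a,r=fk(q); v=r.as_matrix().T@(np.array(p)-a)*1000; st=min(1,240/max(np.linalg.norm(v),1))
        q=call(q,[v*st*i/8 for i in range(1,9)],[0]*8)
    show(q);return q
E
python3 - <<'E'
from seq import *
q0=np.array([-1.46,-.34,1.45,2.01,-.29,1.1,.15])
for path in ([[.47,.036,.6],[.6,-.1,.6],[.64,-.114,.4],[.64,-.114,.2],[.64,-.114,.075]],
             [[.47,.036,.75],[.6,-.2,.7],[.64,-.25,.4],[.64,-.114,.2],[.64,-.114,.075]],
             [[.47,.036,.6],[.7,-.1,.6],[.75,-.1,.4],[.7,-.114,.2],[.64,-.114,.075]]):
    print('--');q=q0
    for p in path:q=go(q,p)
E
```

```text
--
[-1.22 -0.29  1.11  1.55 -0.33  1.57 -0.1 ] [470.  36. 600.] z [ 0.079  0.56  -0.825]
[-1.7  -0.34  1.46  1.35 -0.22  1.61 -0.2 ] [538.  50. 631.] z [ 0.077  0.555 -0.829]
[-1.78 -0.34  1.46  1.64 -0.19  1.3  -0.19] [547. 131. 503.] z [ 0.075  0.542 -0.837]
[-1.85 -0.34  1.46  1.92 -0.19  0.99 -0.17] [510. 196. 374.] z [ 0.073  0.531 -0.844]
[-1.95 -0.34  1.46  2.14 -0.18  0.73 -0.21] [454. 253. 286.] z [ 0.072  0.522 -0.85 ]
--
[-1.45 -0.2   1.37  1.15 -0.41  1.87 -0.2 ] [470.  36. 750.] z [ 0.079  0.56  -0.825]
[-1.83 -0.34  1.46  1.03 -0.19  1.86 -0.36] [511.  47. 760.] z [ 0.079  0.547 -0.834]
[-1.7  -0.34  1.46  1.54 -0.19  1.43 -0.14] [546.  73. 543.] z [ 0.077  0.526 -0.847]
[-1.83 -0.34  1.46  1.88 -0.17  1.04 -0.17] [519. 179. 389.] z [ 0.075  0.515 -0.854]
[-1.95 -0.34  1.46  2.11 -0.15  0.76 -0.22] [462. 246. 293.] z [ 0.074  0.507 -0.859]
--
[-1.22 -0.29  1.11  1.55 -0.33  1.57 -0.1 ] [470.  36. 600.] z [ 0.079  0.56  -0.825]
[-1.95 -0.34  1.46  1.27 -0.15  1.58 -0.41] [550. 159. 667.] z [ 0.077  0.551 -0.831]
[-1.98 -0.34  1.46  1.49 -0.13  1.35 -0.39] [555. 216. 569.] z [ 0.079  0.54  -0.838]
[-1.95 -0.34  1.46  1.88 -0.14  0.97 -0.28] [515. 244. 390.] z [ 0.08   0.525 -0.848]
[-1.99 -0.34  1.46  2.19 -0.15  0.66 -0.22] [440. 263. 265.] z [ 0.08   0.51  -0.856]
```

```bash
python3 - <<'E'
from seq import *
S=np.sin(.63);C=np.cos(.63)
print('return from right, -y lean')
Rt=tool([0,-S,-C],[1,0,0])
for q3 in(-1.2,0,.6,1.2):
    b=min((ik(np.array([0,-1.12,.37]),Rt,g,q3)[::-1] for g in np.random.default_rng(1).uniform(LO,HI,(10,7))*.8),key=lambda x:x[0]+ .01*abs(x[1][2]-q3)); q=b[1]; print('--',round(b[0],3));show(q)
    for p in([.1,-.85,.37],[.4,-.55,.35],[.64,-.14,.25],[.638,-.137,.073]):q=go(q,p)
    q=go(q,[.638,-.137,.35]);q=go(q,[.55,.24,.35])
print('go right from now')
q0=np.array([-1.46,-.34,1.45,2.01,-.29,1.1,.15])
for path in ([[.47,.036,.6],[.45,-.4,.5],[.1,-.75,.4],[0,-.95,.35]],[[.4,-.3,.35],[.2,-.7,.35],[0,-.95,.35]]):
    print('--');q=q0
    for p in path:q=go(q,p)
E
```

```text
return from right, -y lean
-- 0.0
[ 1.7   1.12 -1.2   0.39  1.21  1.24  1.32] [    0. -1120.   370.] z [ 0.    -0.589 -0.808]
[ 2.09  0.74 -1.3   1.44  1.2   1.06  0.66] [ 100. -850.  370.] z [-0.    -0.589 -0.808]
[ 1.6   0.51 -1.33  1.77  1.18  1.25 -0.05] [ 400. -550.  350.] z [ 0.    -0.589 -0.808]
[ 0.57  0.75 -1.15  1.63  1.18  1.68 -0.78] [ 640. -140.  250.] z [ 0.    -0.589 -0.808]
[ 0.5   0.96 -1.03  1.74  1.33  1.55 -1.  ] [ 638. -137.   73.] z [ 0.    -0.589 -0.808]
[ 0.59  0.66 -1.2   1.53  1.11  1.78 -0.66] [ 638. -137.  350.] z [ 0.    -0.589 -0.808]
[-0.15  0.66 -0.99  1.39  0.81  1.92 -1.11] [553. 245. 347.] z [ 0.016 -0.564 -0.825]
-- 0.0
[1.5  1.01 0.   0.44 0.04 1.06 1.49] [   -0. -1120.   370.] z [-0.    -0.589 -0.808]
[1.28 0.41 0.06 1.49 0.19 0.64 1.21] [ 100. -850.  370.] z [ 0.    -0.589 -0.808]
[0.57 0.2  0.05 1.83 0.68 0.84 0.23] [ 400. -550.  350.] z [ 0.    -0.589 -0.808]
[-0.04  0.48 -0.19  1.68  0.74  1.26 -0.54] [ 640. -140.  250.] z [ 0.    -0.589 -0.808]
[-0.07  0.69 -0.15  1.78  0.86  1.03 -0.79] [ 638. -137.   73.] z [ 0.    -0.589 -0.808]
[-0.04  0
[... 1366 characters left out ...]
0.32  1.55 -0.  ] [550. 240. 350.] z [-0.001 -0.556 -0.831]
go right from now
--
[-1.22 -0.29  1.11  1.55 -0.33  1.57 -0.1 ] [470.  36. 600.] z [ 0.079  0.56  -0.825]
[-1.34 -0.34  1.46  1.51 -0.25  1.66  0.14] [ 471. -107.  561.] z [ 0.07   0.544 -0.836]
[-1.   -0.34  1.46  1.57 -0.17  1.79  0.48] [ 350. -243.  525.] z [ 0.042  0.509 -0.86 ]
[-1.01 -0.34  1.46  1.53 -0.12  1.84  0.51] [ 342. -256.  537.] z [ 0.012  0.471 -0.882]
--
[-1.22 -0.34  1.46  1.92 -0.24  1.33  0.35] [428. -93. 378.] z [ 0.066  0.542 -0.838]
[-1.06 -0.34  1.46  1.8  -0.18  1.54  0.48] [ 379. -186.  424.] z [ 0.042  0.513 -0.857]
[-1.   -0.34  1.46  1.64 -0.12  1.74  0.55] [ 343. -246.  488.] z [ 0.011  0.474 -0.88 ]
```

Leaning toward −y works for every elbow posture, both at the tray and over the bowl. So I'm moving to the right side, where pushing out will undo the +y lean and build −y lean.

send_rows([
  [-28,-10,-28],
  [-56,-21,-56],
  [-84,-32,-84],
  [-112,-43,-112],
  [-140,-54,-140],
  [-168,-65,-168],
  [-196,-76,-196],
  [-230,-90,-230],
], roll=[0,0,0,0,0,0,0,0], claw=[1,1,1,1,1,1,1,1])

```text
t: 37.83
eef_pos: [0.3509, -0.2088, 0.4123]
tool_rot: [-0.162, 0.673, 0.682, 0.236]
contact_force: [0.8, -0.2, 0.2]
gripper_width: 0.998
grasp_force: 0.0
```

send_rows([
  [-28,-10,-28],
  [-56,-21,-56],
  [-84,-32,-84],
  [-112,-43,-112],
  [-140,-54,-140],
  [-168,-65,-168],
  [-196,-76,-196],
  [-230,-90,-230],
], roll=[0,0,0,0,0,0,0,0], claw=[1,1,1,1,1,1,1,1])

```text
t: 38.5
eef_pos: [0.2306, -0.3141, 0.4801]
tool_rot: [-0.148, 0.677, 0.683, 0.23]
contact_force: [-0.7, 0.3, -0.1]
gripper_width: 1.001
grasp_force: 0.0
```

```bash
python3 -c "
from h import *
st()
to([0,-.8,.4])
"
```

```text
t 38.5 q [-0.66 -0.34  1.45  1.68 -0.14  1.8   0.74] p [ 230.6 -314.1  480.1] F [-0.7  0.3 -0.1] g 1.001 0.0
[[-0.0395  0.9933  0.1089]
 [ 0.8574 -0.0223  0.5142]
 [ 0.5131  0.1136 -0.8507]]
[-448.6 -227.4 -206.8]
```

send_rows([
  [-33,-17,-15],
  [-66,-34,-30],
  [-99,-50,-46],
  [-132,-67,-61],
  [-165,-84,-76],
  [-200,-100,-92],
  [-235,-120,-108],
  [-270,-137,-124],
], roll=[0,0,0,0,0,0,0,0], claw=[1,1,1,1,1,1,1,1])

```text
t: 39.17
eef_pos: [0.1142, -0.3561, 0.477]
tool_rot: [-0.135, 0.681, 0.685, 0.22]
contact_force: [-0.4, 0.4, 1.0]
gripper_width: 1.001
grasp_force: 0.0
```

send_rows([
  [-33,-17,-15],
  [-66,-34,-30],
  [-99,-50,-46],
  [-132,-67,-61],
  [-165,-84,-76],
  [-200,-100,-92],
  [-235,-120,-108],
  [-270,-137,-124],
], roll=[0,0,0,0,0,0,0,0], claw=[1,1,1,1,1,1,1,1])

```text
t: 39.83
eef_pos: [0.0275, -0.3733, 0.4801]
tool_rot: [-0.123, 0.684, 0.688, 0.208]
contact_force: [-0.3, 0.5, 0.5]
gripper_width: 1.0
grasp_force: 0.0
```

send_rows([
  [-33,-17,-15],
  [-66,-34,-30],
  [-99,-50,-46],
  [-132,-67,-61],
  [-165,-84,-76],
  [-200,-100,-92],
  [-235,-120,-108],
  [-270,-137,-124],
], roll=[0,0,0,0,0,0,0,0], claw=[1,1,1,1,1,1,1,1])

```text
t: 40.5
eef_pos: [-0.0339, -0.38, 0.4756]
tool_rot: [-0.111, 0.688, 0.69, 0.194]
contact_force: [-0.6, 0.9, 0.6]
gripper_width: 0.999
grasp_force: 0.0
```

```bash
python3 -c "
from h import *
st()
to([0,-.8,.4])
"
```

```text
t 40.5 q [-0.14 -0.34  1.45  1.65  0.09  1.92  1.26] p [ -33.9 -380.   475.6] F [-0.6  0.9  0.6] g 0.999 0.0
[[-0.0284  0.9931  0.1136]
 [ 0.9071 -0.0222  0.4203]
 [ 0.4199  0.115  -0.9002]]
[-413.7   34.2 -104.7]
```

send_rows([
  [-38,3,-10],
  [-76,6,-20],
  [-114,9,-30],
  [-152,12,-40],
  [-190,15,-50],
  [-228,18,-60],
  [-266,21,-70],
  [-304,25,-80],
], roll=[0,0,0,0,0,0,0,0], claw=[1,1,1,1,1,1,1,1])

```text
t: 41.17
eef_pos: [-0.0082, -0.3949, 0.4903]
tool_rot: [-0.102, 0.691, 0.692, 0.182]
contact_force: [0.7, 0.0, 0.1]
gripper_width: 0.999
grasp_force: 0.0
```

send_rows([
  [-38,3,-10],
  [-76,6,-20],
  [-114,9,-30],
  [-152,12,-40],
  [-190,15,-50],
  [-228,18,-60],
  [-266,21,-70],
  [-304,25,-80],
], roll=[0,0,0,0,0,0,0,0], claw=[1,1,1,1,1,1,1,1])

```text
t: 41.83
eef_pos: [0.0099, -0.4074, 0.5037]
tool_rot: [-0.093, 0.693, 0.694, 0.17]
contact_force: [0.3, 0.7, -0.9]
gripper_width: 1.0
grasp_force: 0.0
```

send_rows([
  [-38,3,-10],
  [-76,6,-20],
  [-114,9,-30],
  [-152,12,-40],
  [-190,15,-50],
  [-228,18,-60],
  [-266,21,-70],
  [-304,25,-80],
], roll=[0,0,0,0,0,0,0,0], claw=[1,1,1,1,1,1,1,1])

```text
t: 42.5
eef_pos: [0.0232, -0.4187, 0.5161]
tool_rot: [-0.083, 0.696, 0.696, 0.159]
contact_force: [0.1, 0.1, 0.5]
gripper_width: 1.001
grasp_force: 0.0
```

```bash
python3 -c "
from h import *
st()
to([0,-.8,.4])
"
```

```text
t 42.5 q [-0.29 -0.34  1.45  1.54  0.09  1.92  1.13] p [  23.2 -418.7  516.1] F [0.1 0.1 0.5] g 1.001 0.0
[[-0.018   0.9942  0.106 ]
 [ 0.9416 -0.0188  0.3362]
 [ 0.3362  0.1059 -0.9358]]
[-397.7  -28.2  -22. ]
```

send_rows([
  [-40,0,0],
  [-80,0,0],
  [-120,0,0],
  [-160,0,0],
  [-200,0,0],
  [-240,0,0],
  [-280,0,0],
  [-320,0,0],
], roll=[0,0,0,0,0,0,0,0], claw=[1,1,1,1,1,1,1,1])

```text
t: 43.17
eef_pos: [0.0289, -0.4256, 0.4739]
tool_rot: [-0.07, 0.699, 0.697, 0.146]
contact_force: [0.0, 0.3, -0.2]
gripper_width: 1.0
grasp_force: 0.0
```

send_rows([
  [-40,0,0],
  [-80,0,0],
  [-120,0,0],
  [-160,0,0],
  [-200,0,0],
  [-240,0,0],
  [-280,0,0],
  [-320,0,0],
], roll=[0,0,0,0,0,0,0,0], claw=[1,1,1,1,1,1,1,1])

```text
t: 43.83
eef_pos: [0.0327, -0.4331, 0.4481]
tool_rot: [-0.058, 0.701, 0.698, 0.134]
contact_force: [-0.8, -0.2, 0.4]
gripper_width: 0.998
grasp_force: 0.0
```

send_rows([
  [-40,0,0],
  [-80,0,0],
  [-120,0,0],
  [-160,0,0],
  [-200,0,0],
  [-240,0,0],
  [-280,0,0],
  [-320,0,0],
], roll=[0,0,0,0,0,0,0,0], claw=[1,1,1,1,1,1,1,1])

```text
t: 44.5
eef_pos: [0.0349, -0.4422, 0.4339]
tool_rot: [-0.045, 0.703, 0.699, 0.121]
contact_force: [-0.3, -0.4, 0.6]
gripper_width: 1.003
grasp_force: 0.0
```

send_rows([
  [-40,0,0],
  [-80,0,0],
  [-120,0,0],
  [-160,0,0],
  [-200,0,0],
  [-240,0,0],
  [-280,0,0],
  [-320,0,0],
], roll=[0,0,0,0,0,0,0,0], claw=[1,1,1,1,1,1,1,1])

```text
t: 45.17
eef_pos: [0.0359, -0.4531, 0.4281]
tool_rot: [-0.033, 0.705, 0.7, 0.108]
contact_force: [0.4, -0.2, 0.6]
gripper_width: 0.998
grasp_force: 0.0
```

send_rows([
  [-40,0,0],
  [-80,0,0],
  [-120,0,0],
  [-160,0,0],
  [-200,0,0],
  [-240,0,0],
  [-280,0,0],
  [-320,0,0],
], roll=[0,0,0,0,0,0,0,0], claw=[1,1,1,1,1,1,1,1])

```text
t: 45.83
eef_pos: [0.036, -0.4654, 0.4287]
tool_rot: [-0.02, 0.707, 0.7, 0.095]
contact_force: [0.0, 0.2, 0.5]
gripper_width: 1.001
grasp_force: 0.0
```

```bash
python3 -c "
from h import *
st()
to([0,-.8,.4])
"
```

```text
t 45.8333 q [-0.27 -0.34  1.45  1.7   0.17  1.59  1.14] p [  36.  -465.4  428.7] F [0.  0.2 0.5] g 1.001 0.0
[[ 0.001   0.9943  0.1068]
 [ 0.9867 -0.0184  0.1617]
 [ 0.1628  0.1052 -0.981 ]]
[-334.9  -32.7  -29.8]
```

send_rows([
  [-40,0,0],
  [-80,0,0],
  [-120,0,0],
  [-160,0,0],
  [-200,0,0],
  [-240,0,0],
  [-280,0,0],
  [-320,0,0],
], roll=[0,0,0,0,0,0,0,0], claw=[1,1,1,1,1,1,1,1])

```text
t: 46.5
eef_pos: [0.0355, -0.4785, 0.4339]
tool_rot: [-0.007, 0.709, 0.701, 0.082]
contact_force: [0.1, -0.2, -0.4]
gripper_width: 1.004
grasp_force: 0.0
```

send_rows([
  [-40,0,0],
  [-80,0,0],
  [-120,0,0],
  [-160,0,0],
  [-200,0,0],
  [-240,0,0],
  [-280,0,0],
  [-320,0,0],
], roll=[0,0,0,0,0,0,0,0], claw=[1,1,1,1,1,1,1,1])

```text
t: 47.17
eef_pos: [0.0345, -0.4922, 0.4427]
tool_rot: [0.005, 0.71, 0.701, 0.07]
contact_force: [-1.0, 0.2, 0.4]
gripper_width: 1.002
grasp_force: 0.0
```

send_rows([
  [-40,0,0],
  [-80,0,0],
  [-120,0,0],
  [-160,0,0],
  [-200,0,0],
  [-240,0,0],
  [-280,0,0],
  [-320,0,0],
], roll=[0,0,0,0,0,0,0,0], claw=[1,1,1,1,1,1,1,1])

```text
t: 47.83
eef_pos: [0.0332, -0.5061, 0.4542]
tool_rot: [0.018, 0.711, 0.7, 0.057]
contact_force: [0.0, 0.7, -0.2]
gripper_width: 1.001
grasp_force: 0.0
```

send_rows([
  [-40,0,0],
  [-80,0,0],
  [-120,0,0],
  [-160,0,0],
  [-200,0,0],
  [-240,0,0],
  [-280,0,0],
  [-320,0,0],
], roll=[0,0,0,0,0,0,0,0], claw=[1,1,1,1,1,1,1,1])

```text
t: 48.5
eef_pos: [0.0316, -0.5198, 0.4678]
tool_rot: [0.03, 0.712, 0.7, 0.044]
contact_force: [-0.3, -0.5, 0.5]
gripper_width: 1.003
grasp_force: 0.0
```

send_rows([
  [-40,0,0],
  [-80,0,0],
  [-120,0,0],
  [-160,0,0],
  [-200,0,0],
  [-240,0,0],
  [-280,0,0],
  [-320,0,0],
], roll=[0,0,0,0,0,0,0,0], claw=[1,1,1,1,1,1,1,1])

```text
t: 49.17
eef_pos: [0.0299, -0.5333, 0.4831]
tool_rot: [0.043, 0.713, 0.699, 0.031]
contact_force: [0.1, 1.6, 0.6]
gripper_width: 1.0
grasp_force: 0.0
```

```bash
python3 -c "
from h import *
st()
to([0,-.8,.4])
"
```

```text
t 49.1667 q [-0.29 -0.34  1.45  1.57  0.24  1.56  1.15] p [  29.9 -533.3  483.1] F [0.1 1.6 0.6] g 1.0 0.0
[[ 0.0201  0.9943  0.1046]
 [ 0.9997 -0.0184 -0.0178]
 [-0.0157  0.105  -0.9944]]
[-265.9  -33.5   84.3]
```

```bash
python3 - <<'E'
from seq import *
q0=np.array([-.29,-.34,1.45,1.57,.24,1.56,1.15])
for path in ([[.4,-.45,.4],[.64,-.14,.25]],[[.3,-.4,.5],[.6,-.3,.35],[.64,-.14,.25]],[[.0,-.4,.4],[.64,-.14,.25]],[[.03,-.53,.75],[.5,-.4,.6],[.64,-.14,.25]],[[-.2,-.5,.5],[.2,-.7,.4]],[[.03,-.45,.3],[.4,-.45,.3]]):
    print('--');q=q0
    for p in path:q=go(q,p)
E
```

```text
--
[-1.19 -0.34  1.46  1.62  0.33  1.44  0.31] [ 448. -338.  463.] z [ 0.121 -0.021 -0.992]
[-2.07 -0.34  1.46  1.7   0.45  1.38 -0.55] [555. 105. 427.] z [ 0.148 -0.025 -0.989]
--
[-0.26 -0.11  1.03  1.63  0.03  1.49  0.76] [ 300. -400.  500.] z [ 0.109 -0.01  -0.994]
[-0.24  0.44  0.91  1.54 -0.42  1.24  0.71] [ 600. -300.  350.] z [ 0.109 -0.01  -0.994]
[-0.49  0.49  0.86  1.72 -0.46  1.03  0.5 ] [ 640. -140.  250.] z [ 0.109 -0.01  -0.994]
--
[ 0.33 -0.34  0.86  1.95  0.22  1.42  1.11] [   2. -401.  397.] z [ 0.036  0.013 -0.999]
[-0.08  0.42  0.28  1.63 -0.15  1.08  0.23] [ 640. -140.  250.] z [ 0.036  0.013 -0.999]
--
[-0.67 -0.34  1.46  0.88  0.35  1.92  1.13] [ 102. -559.  779.] z [ 0.228 -0.243 -0.943]
[-0.47  0.21  1.29  1.33 -0.19  1.41  0.87] [ 500. -400.  600.] z [ 0.228 -0.243 -0.943]
[-0.8   0.5   1.09  1.86 -0.35  0.77  0.49] [ 640. -140.  250.] z [ 0.228 -0.243 -0.943]
--
[ 0.01 -0.34  1.46  1.5   0.24  1.66  1.48] [-148. -504.  515.] z [ 0.099 -0.012 -0.995]
[-1.04 -0.34  1.46  1.37  0.34  1.7   0.55] [ 357. -432.  572.] z [ 0.091 -0.045 -0.995]
--
[-0.06 -0.34  1.3   2.04  0.25  1.16  1.12] [  30. -450.  300.] z [ 0.108 -0.01  -0.994]
[-1.21 -0.28  1.46  1.86  0.28  1.16  0.41] [ 469. -269.  363.] z [ 0.157 -0.019 -0.987]
```

send_rows([
  [-40,-10,0],
  [-80,-20,0],
  [-120,-30,0],
  [-160,-40,0],
  [-200,-50,0],
  [-240,-60,0],
  [-280,-70,0],
  [-320,-80,0],
], roll=[0,0,0,0,0,0,0,0], claw=[1,1,1,1,1,1,1,1])

```text
t: 49.83
eef_pos: [-0.0095, -0.5444, 0.4958]
tool_rot: [0.055, 0.713, 0.698, 0.018]
contact_force: [0.2, 0.8, -0.3]
gripper_width: 1.003
grasp_force: 0.0
```

send_rows([
  [-40,-10,0],
  [-80,-20,0],
  [-120,-30,0],
  [-160,-40,0],
  [-200,-50,0],
  [-240,-60,0],
  [-280,-70,0],
  [-320,-80,0],
], roll=[0,0,0,0,0,0,0,0], claw=[1,1,1,1,1,1,1,1])

```text
t: 50.5
eef_pos: [-0.0388, -0.5539, 0.5108]
tool_rot: [0.066, 0.714, 0.697, 0.003]
contact_force: [0.9, -0.4, -0.6]
gripper_width: 1.004
grasp_force: 0.0
```

send_rows([
  [-40,-10,0],
  [-80,-20,0],
  [-120,-30,0],
  [-160,-40,0],
  [-200,-50,0],
  [-240,-60,0],
  [-280,-70,0],
  [-320,-80,0],
], roll=[0,0,0,0,0,0,0,0], claw=[1,1,1,1,1,1,1,1])

```text
t: 51.17
eef_pos: [-0.0613, -0.5628, 0.5273]
tool_rot: [0.076, 0.714, 0.696, -0.011]
contact_force: [1.0, 0.2, 0.7]
gripper_width: 0.999
grasp_force: 0.0
```

send_rows([
  [-40,-10,0],
  [-80,-20,0],
  [-120,-30,0],
  [-160,-40,0],
  [-200,-50,0],
  [-240,-60,0],
  [-280,-70,0],
  [-320,-80,0],
], roll=[0,0,0,0,0,0,0,0], claw=[1,1,1,1,1,1,1,1])

```text
t: 51.83
eef_pos: [-0.0788, -0.5714, 0.545]
tool_rot: [0.086, 0.714, 0.695, -0.026]
contact_force: [0.1, 0.0, 0.7]
gripper_width: 1.0
grasp_force: 0.0
```

```bash
python3 -c "
from h import *
st()
"
```

```text
t 51.8333 q [-0.14 -0.34  1.45  1.43  0.29  1.56  1.33] p [ -78.8 -571.4  545. ] F [0.1 0.  0.7] g 1.0 0.0
[[ 0.0336  0.996   0.0822]
 [ 0.9871 -0.0202 -0.1589]
 [-0.1566  0.0865 -0.9839]]
```

send_rows([
  [-40,-20,0],
  [-80,-40,0],
  [-120,-60,0],
  [-160,-80,0],
  [-200,-100,0],
  [-240,-120,0],
  [-280,-140,0],
  [-320,-160,0],
], roll=[0,0,0,0,0,0,0,0], claw=[1,1,1,1,1,1,1,1])

```text
t: 52.5
eef_pos: [-0.1267, -0.571, 0.5599]
tool_rot: [0.095, 0.714, 0.693, -0.042]
contact_force: [-0.3, 0.3, 0.9]
gripper_width: 0.999
grasp_force: 0.0
```

send_rows([
  [-40,-20,0],
  [-80,-40,0],
  [-120,-60,0],
  [-160,-80,0],
  [-200,-100,0],
  [-240,-120,0],
  [-280,-140,0],
  [-320,-160,0],
], roll=[0,0,0,0,0,0,0,0], claw=[1,1,1,1,1,1,1,1])

```text
t: 53.17
eef_pos: [-0.1617, -0.5708, 0.5765]
tool_rot: [0.102, 0.713, 0.691, -0.058]
contact_force: [1.5, -0.8, 1.1]
gripper_width: 1.0
grasp_force: 0.0
```

send_rows([
  [-40,-10,0],
  [-80,-20,0],
  [-120,-30,0],
  [-160,-40,0],
  [-200,-50,0],
  [-240,-60,0],
  [-280,-70,0],
  [-320,-80,0],
], roll=[0,0,0,0,0,0,0,0], claw=[1,1,1,1,1,1,1,1])

```text
t: 53.83
eef_pos: [-0.1564, -0.5831, 0.5985]
tool_rot: [0.11, 0.713, 0.689, -0.074]
contact_force: [-0.9, -0.8, -0.6]
gripper_width: 0.999
grasp_force: 0.0
```

send_rows([
  [-40,-10,0],
  [-80,-20,0],
  [-120,-30,0],
  [-160,-40,0],
  [-200,-50,0],
  [-240,-60,0],
  [-280,-70,0],
  [-320,-80,0],
], roll=[0,0,0,0,0,0,0,0], claw=[1,1,1,1,1,1,1,1])

```text
t: 54.5
eef_pos: [-0.1542, -0.5934, 0.6204]
tool_rot: [0.119, 0.712, 0.686, -0.089]
contact_force: [-1.0, 0.7, 0.5]
gripper_width: 1.0
grasp_force: 0.0
```

send_rows([
  [-40,-10,0],
  [-80,-20,0],
  [-120,-30,0],
  [-160,-40,0],
  [-200,-50,0],
  [-240,-60,0],
  [-280,-70,0],
  [-320,-80,0],
], roll=[0,0,0,0,0,0,0,0], claw=[1,1,1,1,1,1,1,1])

```text
t: 55.17
eef_pos: [-0.1536, -0.6023, 0.6425]
tool_rot: [0.127, 0.711, 0.684, -0.105]
contact_force: [0.0, -0.1, -1.4]
gripper_width: 0.998
grasp_force: 0.0
```

```bash
python3 -c "
from h import *
st()
"
```

```text
t 55.1667 q [-0.1  -0.34  1.45  1.24  0.36  1.59  1.44] p [-153.6 -602.3  642.5] F [ 0.  -0.1 -1.4] g 0.998 0.0
[[ 0.0429  0.9988  0.0247]
 [ 0.9455 -0.0326 -0.3241]
 [-0.3229  0.0373 -0.9457]]
```

send_rows([
  [-40,-5,10],
  [-80,-10,20],
  [-120,-15,30],
  [-160,-20,40],
  [-200,-25,50],
  [-240,-30,60],
  [-280,-35,70],
  [-320,-40,80],
], roll=[0,0,0,0,0,0,0,0], claw=[1,1,1,1,1,1,1,1])

```text
t: 55.83
eef_pos: [-0.1347, -0.622, 0.6305]
tool_rot: [0.136, 0.709, 0.681, -0.12]
contact_force: [0.0, 0.1, -0.8]
gripper_width: 0.997
grasp_force: 0.0
```

send_rows([
  [-40,-5,10],
  [-80,-10,20],
  [-120,-15,30],
  [-160,-20,40],
  [-200,-25,50],
  [-240,-30,60],
  [-280,-35,70],
  [-320,-40,80],
], roll=[0,0,0,0,0,0,0,0], claw=[1,1,1,1,1,1,1,1])

```text
t: 56.5
eef_pos: [-0.122, -0.6373, 0.6286]
tool_rot: [0.145, 0.708, 0.678, -0.134]
contact_force: [0.0, 1.0, 0.6]
gripper_width: 1.002
grasp_force: 0.0
```

send_rows([
  [-40,-5,10],
  [-80,-10,20],
  [-120,-15,30],
  [-160,-20,40],
  [-200,-25,50],
  [-240,-30,60],
  [-280,-35,70],
  [-320,-40,80],
], roll=[0,0,0,0,0,0,0,0], claw=[1,1,1,1,1,1,1,1])

```text
t: 57.17
eef_pos: [-0.1136, -0.6499, 0.6336]
tool_rot: [0.154, 0.706, 0.675, -0.149]
contact_force: [-0.0, 0.1, -0.1]
gripper_width: 0.997
grasp_force: 0.0
```

send_rows([
  [-40,-5,10],
  [-80,-10,20],
  [-120,-15,30],
  [-160,-20,40],
  [-200,-25,50],
  [-240,-30,60],
  [-280,-35,70],
  [-320,-40,80],
], roll=[0,0,0,0,0,0,0,0], claw=[1,1,1,1,1,1,1,1])

```text
t: 57.83
eef_pos: [-0.1084, -0.6607, 0.6437]
tool_rot: [0.164, 0.704, 0.672, -0.162]
contact_force: [0.9, -0.7, -0.1]
gripper_width: 0.999
grasp_force: 0.0
```

```bash
python3 - <<'E'
from h import *
o,M=st()
from seq import *
q0=o['q']
for path in ([[.3,-.5,.6],[.55,-.35,.45],[.64,-.14,.25]],[[.0,-.45,.5],[.4,-.4,.45],[.64,-.14,.25]]):
    print('--');q=q0
    for p in path:q=go(q,p)
E
```

```text
t 57.8333 q [-0.2  -0.34  1.45  1.27  0.45  1.43  1.33] p [-108.4 -660.7  643.7] F [ 0.9 -0.7 -0.1] g 0.999 0.0
[[ 0.044   0.999  -0.0083]
 [ 0.8924 -0.043  -0.4492]
 [-0.4491  0.0124 -0.8934]]Traceback (most recent call last):
  File "<stdin>", line 4, in <module>
IndexError: only integers, slices (`:`), ellipsis (`...`), numpy.newaxis (`None`) and integer or boolean arrays are valid indices
```

send_rows([
  [-40,0,20],
  [-80,0,40],
  [-120,0,60],
  [-160,0,80],
  [-200,0,100],
  [-240,0,120],
  [-280,0,140],
  [-320,0,160],
], roll=[0,0,0,0,0,0,0,0], claw=[1,1,1,1,1,1,1,1])

```text
t: 58.5
eef_pos: [-0.0863, -0.6775, 0.6246]
tool_rot: [0.174, 0.701, 0.669, -0.175]
contact_force: [-0.1, -0.6, -0.0]
gripper_width: 0.998
grasp_force: 0.0
```

send_rows([
  [-40,0,10],
  [-80,0,20],
  [-120,0,30],
  [-160,0,40],
  [-200,0,50],
  [-240,0,60],
  [-280,0,70],
  [-320,0,80],
], roll=[0,0,0,0,0,0,0,0], claw=[1,1,1,1,1,1,1,1])

```text
t: 59.17
eef_pos: [-0.0716, -0.6867, 0.651]
tool_rot: [0.184, 0.698, 0.666, -0.188]
contact_force: [-0.0, -0.0, 0.8]
gripper_width: 0.994
grasp_force: 0.0
```

send_rows([
  [-40,0,10],
  [-80,0,20],
  [-120,0,30],
  [-160,0,40],
  [-200,0,50],
  [-240,0,60],
  [-280,0,70],
  [-320,0,80],
], roll=[0,0,0,0,0,0,0,0], claw=[1,1,1,1,1,1,1,1])

```text
t: 59.83
eef_pos: [-0.0614, -0.6941, 0.6761]
tool_rot: [0.194, 0.695, 0.662, -0.2]
contact_force: [-0.1, -0.4, 0.5]
gripper_width: 1.001
grasp_force: 0.0
```

send_rows([
  [-40,0,10],
  [-80,0,20],
  [-120,0,30],
  [-160,0,40],
  [-200,0,50],
  [-240,0,60],
  [-280,0,70],
  [-320,0,80],
], roll=[0,0,0,0,0,0,0,0], claw=[1,1,1,1,1,1,1,1])

```text
t: 60.5
eef_pos: [-0.054, -0.7003, 0.7007]
tool_rot: [0.205, 0.692, 0.659, -0.212]
contact_force: [0.8, -0.4, -0.3]
gripper_width: 1.006
grasp_force: 0.0
```

send_rows([
  [-40,0,10],
  [-80,0,20],
  [-120,0,30],
  [-160,0,40],
  [-200,0,50],
  [-240,0,60],
  [-280,0,70],
  [-320,0,80],
], roll=[0,0,0,0,0,0,0,0], claw=[1,1,1,1,1,1,1,1])

```text
t: 61.17
eef_pos: [-0.0489, -0.7054, 0.7251]
tool_rot: [0.215, 0.688, 0.655, -0.224]
contact_force: [-0.4, -0.2, -0.1]
gripper_width: 0.999
grasp_force: 0.0
```

```bash
python3 - <<'E'
import h, seq
o,M=h.st()
for path in ([[.3,-.5,.6],[.55,-.35,.45],[.64,-.14,.25]],[[.0,-.45,.5],[.4,-.4,.45],[.64,-.14,.25]],[[-.1,-.45,.65],[.3,-.4,.6],[.64,-.14,.25]]):
    print('--');q=o['q']
    for p in path:q=seq.go(q,p)
E
```

```text
t 61.1667 q [-0.38 -0.34  1.45  1.15  0.6   1.42  1.22] p [ -48.9 -705.4  725.1] F [-0.4 -0.2 -0.1] g 0.999 0.0
[[ 0.0408  0.9988 -0.0266]
 [ 0.8055 -0.0486 -0.5906]
 [-0.5912  0.0027 -0.8065]]
--
[-0.08 -0.14  0.62  1.61  0.64  1.35  0.46] [ 300. -500.  600.] z [-0.028 -0.591 -0.806]
[-0.22  0.23  0.48  1.6   0.54  1.25  0.04] [ 550. -350.  450.] z [-0.028 -0.591 -0.806]
[-0.44  0.5   0.37  1.68  0.5   1.14 -0.4 ] [ 640. -140.  250.] z [-0.028 -0.591 -0.806]
--
[ 0.55 -0.34  0.4   2.06  0.66  1.11  0.74] [  39. -486.  444.] z [-0.166 -0.523 -0.836]
[0.31 0.08 0.04 1.72 0.59 1.36 0.22] [ 400. -400.  450.] z [-0.166 -0.523 -0.836]
[-0.05  0.55 -0.11  1.53  0.58  1.39 -0.36] [ 640. -140.  250.] z [-0.166 -0.523 -0.836]
--
[ 0.53 -0.34  0.49  1.84  0.57  1.14  0.89] [  30. -535.  543.] z [-0.075 -0.571 -0.818]
[ 0.4  -0.16  0.02  1.64  0.59  1.48  0.39] [ 300. -400.  600.] z [-0.075 -0.571 -0.818]
[ 0.01  0.52 -0.25  1.61  0.71  1.35 -0.52] [ 640. -140.  250.] z [-0.075 -0.571 -0.818]
```

Lean is now 36° toward −y, with tool y aligned to the tray within a degree and a good posture predicted at the tray. Approaching the bar.

send_rows([
  [23,31,-3],
  [46,62,-6],
  [69,93,-8],
  [92,123,-11],
  [115,154,-13],
  [138,185,-16],
  [161,216,-18],
  [184,246,-21],
], roll=[0,0,0,0,0,0,0,0], claw=[1,1,1,1,1,1,1,1])

```text
t: 61.83
eef_pos: [0.2062, -0.5557, 0.6329]
tool_rot: [0.215, 0.688, 0.655, -0.225]
contact_force: [-0.0, -0.2, 1.1]
gripper_width: 0.997
grasp_force: 0.0
```

send_rows([
  [23,31,-3],
  [46,62,-6],
  [69,92,-9],
  [93,118,-6],
  [117,144,-3],
  [141,171,0],
  [165,198,3],
  [190,225,6],
], roll=[0,0,0,0,0,0,0,0], claw=[1,1,1,1,1,1,1,1])

```text
t: 62.5
eef_pos: [0.4386, -0.4173, 0.5162]
tool_rot: [0.215, 0.688, 0.655, -0.224]
contact_force: [-0.1, -0.8, -0.2]
gripper_width: 0.997
grasp_force: 0.0
```

```bash
python3 -c "
from h import *
st()
to([.55,-.3,.4],[.64,-.137,.25])
"
```

```text
t 62.5 q [-0.12  0.03  0.48  1.65  0.61  1.3   0.19] p [ 438.6 -417.3  516.2] F [-0.1 -0.8 -0.2] g 0.997 0.0
[[ 0.0405  0.9988 -0.0266]
 [ 0.8055 -0.0484 -0.5906]
 [-0.5912  0.0025 -0.8065]]
[167.7 105.3  21.5]
[391.3 187.   43.8]
```

send_rows([
  [35,17,4],
  [70,34,8],
  [105,51,12],
  [140,68,16],
  [175,84,20],
  [210,101,24],
  [245,118,28],
  [280,134,32],
], roll=[0,0,0,0,0,0,0,0], claw=[1,1,1,1,1,1,1,1])

```text
t: 63.17
eef_pos: [0.5826, -0.2164, 0.3246]
tool_rot: [0.215, 0.688, 0.655, -0.224]
contact_force: [-0.2, 0.1, -0.3]
gripper_width: 0.996
grasp_force: 0.0
```

send_rows([
  [35,17,4],
  [70,34,8],
  [110,53,12],
  [110,53,12],
  [110,53,12],
  [110,53,12],
  [110,53,12],
  [110,53,12],
], roll=[0,0,0,0,0,0,0,0], claw=[0.7,0.7,0.7,0.7,0.7,0.7,0.7,0.7])

```text
t: 63.83
eef_pos: [0.6384, -0.141, 0.253]
tool_rot: [0.216, 0.689, 0.654, -0.224]
contact_force: [-0.6, -0.0, 0.1]
gripper_width: 0.702
grasp_force: 0.0
```

```bash
python3 -c "
from h import *
st()
to([.6375,-.1367,.13],[.6375,-.1367,.073])
im=snap('top','t1.png');b=snap('scene','s1.png')
for c,s in blobs(im,(40,60,40),(85,255,255),20):print('top',c,s,w('top',*c,.012).round(3))
cv2.imwrite('pics/s1c.png',cv2.resize(b[100:340,180:500,::-1],None,fx=2.4,fy=2.4))
"
```

```text
t 63.8333 q [-0.38  0.48  0.29  1.68  0.54  1.17 -0.43] p [ 638.4 -141.   253. ] F [-0.6 -0.   0.1] g 0.702 0.0
[[ 0.0439  0.9987 -0.0265]
 [ 0.8052 -0.0511 -0.5908]
 [-0.5914  0.0046 -0.8064]]
[76.2 -1.7 96.7]
[109.9  -1.9 142.7]
top [174.4 114.4] [155  99  39  32 728] [0.825 0.459 0.012]
top [362.2 163.7] [354 158  22  11 111] [ 0.668 -0.162  0.012]
top [369.7 174.7] [365 172  11   6  46] [ 0.632 -0.187  0.012]
top [332.4 186.2] [326 180  14  14 156] [ 0.593 -0.064  0.012]
top [370.8 187.8] [364 181  15  14 154] [ 0.589 -0.19   0.012]
top [351.7 187. ] [345 182  14  12 142] [ 0.591 -0.128  0.012]
```

View pics/s1c.png

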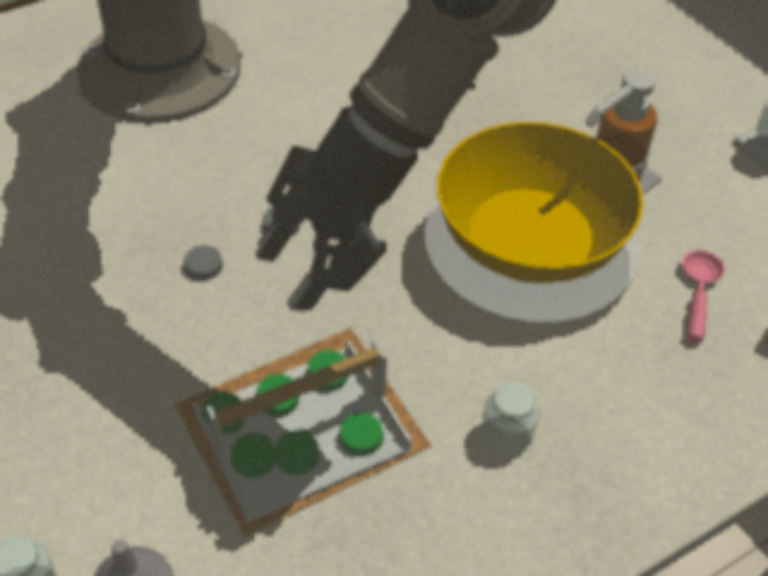

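The picture shows all six lids in the tray around the bar and the open gripper leaning above it. Descending to pinch the bar.

send_rows([
  [22,0,28],
  [44,-1,57],
  [66,-2,86],
  [88,-2,114],
  [102,-2,132],
  [110,-2,143],
  [110,-2,143],
  [110,-2,143],
], roll=[0,0,0,0,0,0,0,0], claw=[0.7,0.7,0.7,0.7,0.7,0.7,0.7,0.7])

```text
t: 64.6
eef_pos: [0.6377, -0.1354, 0.072]
tool_rot: [0.216, 0.689, 0.655, -0.224]
contact_force: [-0.0, -0.5, 0.0]
gripper_width: 0.695
grasp_force: 0.0
```

```bash
python3 -c "
from h import *
st()
to([.6375,-.1367,.073])
"
```

```text
t 64.6 q [-0.38  0.72  0.28  1.78  0.57  0.89 -0.62] p [ 637.7 -135.4   72. ] F [-0.  -0.5  0. ] g 0.695 0.0
[[ 0.0414  0.9988 -0.0264]
 [ 0.8051 -0.049  -0.5911]
 [-0.5916  0.0032 -0.8062]]
[-1.6 -0.2 -0. ]
```

send_rows([
  [0,0,0],
  [0,0,0],
  [0,0,0],
  [0,0,0],
  [0,0,0],
  [0,0,0],
  [0,0,0],
  [0,0,0],
], roll=[0,0,0,0,0,0,0,0], claw=[0.4,0.2,0.05,0.05,0.05,0.05,0.05,0.05], force=100)

```text
t: 65.27
eef_pos: [0.6384, -0.1349, 0.0727]
tool_rot: [0.216, 0.689, 0.655, -0.224]
contact_force: [0.0, 1.7, 7.5]
gripper_width: 0.121
grasp_force: 97.8
```

```bash
python3 -c "
from h import *
st()
"
```

```text
t 65.2667 q [-0.38  0.72  0.28  1.78  0.57  0.89 -0.62] p [ 638.4 -134.9   72.7] F [0.  1.7 7.5] g 0.121 97.8
[[ 0.0419  0.9988 -0.0247]
 [ 0.8052 -0.0484 -0.591 ]
 [-0.5915  0.0049 -0.8063]]
```

```bash
cat > pour.py <<'E'
import numpy as np, h
from scipy.spatial.transform import Rotation as R
ey=np.array([.998,-.061,0]);ex=np.array([-.061,-.998,0]);TR=np.column_stack([-ex,-ey*-1,[0,0,1]]) # x=+y side, y: see det
TR=np.column_stack([ex,ey,np.cross(ex,ey)])
def tray(phi,M,tcp0,org0):
    """tray rotation and offset (tray origin minus tcp) after roll phi about tool z"""
    Z=R.from_rotvec(M[:,2]*np.radians(phi)); return Z.as_matrix()@TR, Z.apply(org0-tcp0)
E
python3 - <<'E'
import numpy as np
from pour import *
print(np.linalg.det(TR),TR[:,2])
M=np.array([[.0419,.9988,-.0247],[.8052,-.0484,-.591],[-.5915,.0049,-.8063]])
tcp=np.array([.6384,-.1349,.0727]);org=np.array([.638,-.126,.003])
for phi in(-30,-45,-60,-75,-90,-105,60,75,90):
    A,d=tray(phi,M,tcp,org); g=A.T@[0,0,-1]
    sgn=np.sign(g[1]); lo=[d+A@[x,sgn*.0735,.008] for x in(-.094,0,.094)]; hi=d+A@[0,-sgn*.0735,.0]
    print(phi,'tilt',np.degrees(np.arccos(A[2,2])).round(),'g',g.round(2),'lowedge',*[l.round(3) for l in lo],'c',d.round(3),'hi',hi.round(3))
E
```

```text
0.9994500756249999 [0.       0.       0.999725]
-30 tilt 18.0 g [ 0.06  0.3  -0.95] lowedge [ 0.01   0.118 -0.074] [ 0.043  0.03  -0.08 ] [ 0.076 -0.058 -0.085] c [-0.025  0.004 -0.066] hi [-0.09  -0.021 -0.044]
-45 tilt 26.0 g [ 0.13  0.42 -0.9 ] lowedge [-0.026  0.117 -0.072] [ 0.023  0.038 -0.085] [ 0.072 -0.041 -0.097] c [-0.035 -0.002 -0.061] hi [-0.089 -0.04  -0.03 ]
-60 tilt 34.0 g [ 0.23  0.52 -0.82] lowedge [-0.061  0.108 -0.065] [ 0.001  0.041 -0.086] [ 0.063 -0.026 -0.108] c [-0.043 -0.009 -0.055] hi [-0.083 -0.058 -0.017]
-75 tilt 42.0 g [ 0.34  0.58 -0.74] lowedge [-0.091  0.093 -0.052] [-0.021  0.04  -0.085] [ 0.05  -0.014 -0.117] c [-0.048 -0.019 -0.048] hi [-0.07  -0.074 -0.006]
-90 tilt 49.0 g [ 0.47  0.6  -0.65] lowedge [-0.115  0.071 -0.036] [-0.041  0.034 -0.08 ] [ 0.033 -0.004 -0.123] c [-0.05  -0.029 -0.041] hi [-0.053 -0.087  0.004]
-105 tilt 56.0 g [ 0.59  0.58 -0.56] lowedge [-0.132  0.045 -0.016] [-0.059  0.023 -0.072] [ 0.014  0.002 -0.127] c [-0.048 -0.039 -0.033] hi [-0.033 -0.097  0.01 ]
60 tilt 34.0 g [ 0.25 -0.51 -0.82] lowedge [ 0.073  0.103 -0.063] [ 0.004  0.044 -0.086] [-0.066 -0.015 -0.11 ] c [ 0.041 -0.012 -0.056] hi [ 0.075 -0.066 -0.018]
75 tilt 42.0 g [ 0.36 -0.56 -0.74] lowedge [ 0.101  0.084 -0.05 ] [ 0.026  0.04  -0.084] [-0.05  -0.004 -0.119] c [ 0.046 -0.021 -0.049] hi [ 0.061 -0.08  -0.007]
90 tilt 49.0 g [ 0.49 -0.58 -0.65] lowedge [ 0.123  0.06  -0.033] [ 0.046  0.032 -0.079] [-0.031  0.004 -0.125] c [ 0.047 -0.032 -0.042] hi [ 0.043 -0.091  0.001]
```

send_rows([
  [-6,0,-8],
  [-18,0,-24],
  [-36,0,-48],
  [-56,0,-76],
  [-78,1,-106],
  [-100,1,-136],
  [-114,1,-156],
  [-120,1,-164],
], roll=[0,0,0,0,0,0,0,0], claw=[0.05,0.05,0.05,0.05,0.05,0.05,0.05,0.05])

```text
t: 65.93
eef_pos: [0.6388, -0.1348, 0.2786]
tool_rot: [0.217, 0.689, 0.655, -0.222]
contact_force: [0.5, 1.3, -3.1]
gripper_width: 0.121
grasp_force: 97.8
```

```bash
python3 -c "
from h import *
st()
to([.56,.19,.3])
b=snap('scene','s2.png');cv2.imwrite('pics/s2c.png',cv2.resize(b[60:340,180:500,::-1],None,fx=2,fy=2))
"; python3 - <<'E'
import sys;sys.path.insert(0,'.');import os;os.chdir('.')
import h,seq
q=h.bot.get_obs()['q'];q=seq.go(q,[.6,.03,.3]);q=seq.go(q,[.56,.19,.3])
E
```

```text
t 65.9333 q [-0.39  0.46  0.29  1.65  0.53  1.21 -0.41] p [ 638.8 -134.8  278.6] F [ 0.5  1.3 -3.1] g 0.121 97.8
[[ 0.0443  0.9988 -0.0224]
 [ 0.8065 -0.049  -0.5892]
 [-0.5896  0.008  -0.8077]]
[ 245.9  -94.4 -206.9]
[-0.61  0.43  0.22  1.64  0.48  1.39 -0.61] [600.  30. 300.] z [-0.021 -0.591 -0.807]
[-0.79  0.49  0.15  1.54  0.41  1.54 -0.79] [560. 190. 300.] z [-0.021 -0.591 -0.807]
```

View pics/s2c.png

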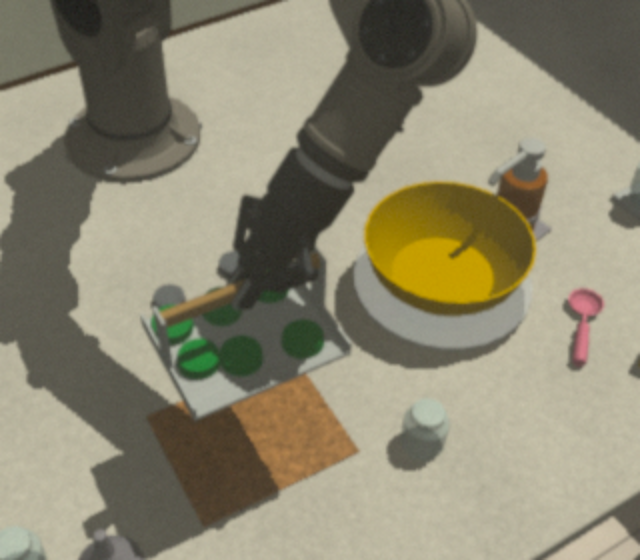

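The tray is lifted level with all lids aboard. Carrying it over the bowl.

send_rows([
  [5,-2,-4],
  [14,-5,-12],
  [28,-11,-24],
  [45,-17,-38],
  [63,-24,-53],
  [81,-31,-68],
  [99,-38,-83],
  [117,-45,-98],
], roll=[0,0,0,0,0,0,0,0], claw=[0.05,0.05,0.05,0.05,0.05,0.05,0.05,0.05])

```text
t: 66.65
eef_pos: [0.5984, 0.0222, 0.2815]
tool_rot: [0.214, 0.687, 0.656, -0.226]
contact_force: [0.3, 0.3, -4.6]
gripper_width: 0.121
grasp_force: 97.8
```

send_rows([
  [18,-7,-15],
  [36,-14,-30],
  [54,-20,-46],
  [72,-27,-61],
  [90,-34,-76],
  [106,-40,-90],
  [118,-45,-100],
  [124,-47,-105],
], roll=[0,0,0,0,0,0,0,0], claw=[0.05,0.05,0.05,0.05,0.05,0.05,0.05,0.05])

```text
t: 67.32
eef_pos: [0.5598, 0.1875, 0.2938]
tool_rot: [0.215, 0.687, 0.657, -0.225]
contact_force: [0.3, 1.1, -3.9]
gripper_width: 0.121
grasp_force: 97.8
```

```bash
python3 -c "
from h import *
st()
to([.56,.19,.275])
im=bot.read_camera('top')
for c,s in blobs(im,(40,60,40),(85,255,255),20):print('top',c,s,w('top',*c,.25).round(3))
"
```

```text
t 67.3167 q [-0.79  0.49  0.15  1.54  0.41  1.54 -0.78] p [559.8 187.5 293.8] F [ 0.3  1.1 -3.9] g 0.121 97.8
[[ 3.570e-02  9.990e-01 -2.600e-02]
 [ 8.058e-01 -4.420e-02 -5.905e-01]
 [-5.911e-01  1.000e-04 -8.066e-01]]
[13.1  0.1 13.7]
top [174.4 114.4] [155  99  39  32 727] [0.758 0.366 0.25 ]
top [249.1 180.8] [236 173  31  14 252] [0.583 0.163 0.25 ]
top [259.6 193.9] [252 192  15   6  64] [0.548 0.135 0.25 ]
top [238.3 208.2] [230 200  18  17 231] [0.51 0.19 0.25]
top [260.8 210. ] [253 202  17  17 226] [0.506 0.131 0.25 ]
top [216.  211.1] [206 204  18  14 155] [0.502 0.249 0.25 ]
```

send_rows([
  [8,0,9],
  [8,0,9],
  [8,0,9],
  [8,0,9],
  [8,0,9],
  [8,0,9],
  [8,0,9],
  [8,0,9],
], roll=[-3,-8,-13,-18,-23,-28,-33,-38], claw=[0.05,0.05,0.05,0.05,0.05,0.05,0.05,0.05])

```text
t: 68.03
eef_pos: [0.5617, 0.183, 0.2833]
tool_rot: [0.13, 0.437, 0.844, -0.283]
contact_force: [0.3, -0.4, -4.7]
gripper_width: 0.123
grasp_force: 97.7
```

send_rows([
  [0,0,0],
  [0,0,0],
  [0,0,0],
  [0,0,0],
  [0,0,0],
  [0,0,0],
  [0,0,0],
  [0,0,0],
], roll=[-5,-11,-17,-23,-29,-35,-42,-48], claw=[0.05,0.05,0.05,0.05,0.05,0.05,0.05,0.05])

```text
t: 68.7
eef_pos: [0.5618, 0.1829, 0.2833]
tool_rot: [0.004, 0.055, 0.949, -0.312]
contact_force: [0.5, 0.6, -3.1]
gripper_width: 0.125
grasp_force: 97.9
```

```bash
python3 -c "
from h import *
st()
im=snap('top','t2.png');b=snap('scene','s3.png');cv2.imwrite('pics/s3c.png',cv2.resize(b[60:340,220:540,::-1],None,fx=2.1,fy=2.1))
for c,s in blobs(im,(40,60,40),(85,255,255),20):print('top',c,s)
"
```

```text
t 68.7 q [-0.59  0.51 -0.12  1.54  0.5   1.58  0.62] p [561.8 182.9 283.3] F [ 0.5  0.6 -3.1] g 0.125 97.9
[[-0.9939  0.1067 -0.0277]
 [ 0.1023  0.7996 -0.5918]
 [-0.041  -0.591  -0.8056]]
top [174.4 114.4] [155  99  39  32 728]
top [246.1 191.7] [222 178  44  31 533]
```

View pics/s3c.png

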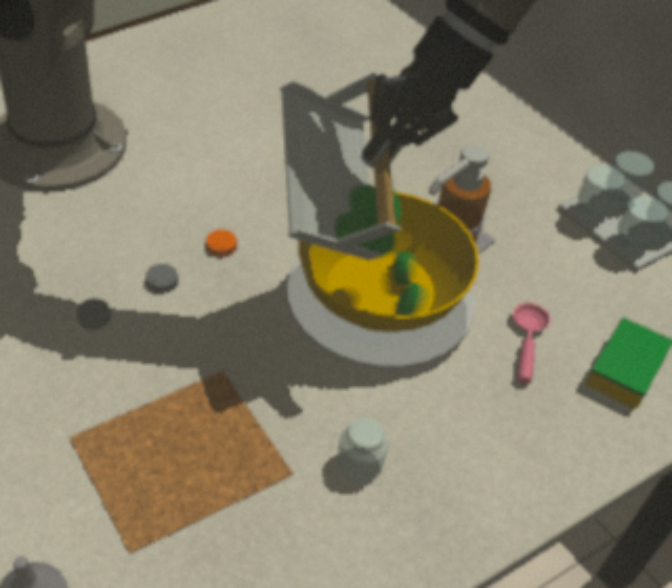

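Lids are sliding off the low corner into the bowl. I'll roll a little further and hold.

send_rows([
  [0,0,0],
  [0,0,0],
  [0,0,0],
  [0,0,0],
  [0,0,0],
  [0,0,0],
  [0,0,0],
  [0,0,0],
], roll=[0,0,0,-3,-6,-9,-9,-9], claw=[0.05,0.05,0.05,0.05,0.05,0.05,0.05,0.05])

```text
t: 69.47
eef_pos: [0.5613, 0.1848, 0.2835]
tool_rot: [-0.019, -0.017, 0.95, -0.31]
contact_force: [-0.4, 0.6, -3.4]
gripper_width: 0.122
grasp_force: 97.9
```

```bash
python3 -c "
from h import *
st()
im=snap('top','t3.png');b=snap('scene','s4.png')
c=np.vstack([cv2.resize(b[120:270,320:480,::-1],None,fx=3,fy=3),cv2.resize(im[150:250,180:290,::-1],(480,150))]);cv2.imwrite('pics/s4c.png',c)
for c,s in blobs(im,(40,60,40),(85,255,255),20):print('top',c,s)
"
```

```text
t 69.4667 q [-0.57  0.51 -0.15  1.53  0.51  1.58  0.76] p [561.3 184.8 283.5] F [-0.4  0.6 -3.4] g 0.122 97.9
[[-0.9987 -0.0439 -0.0265]
 [-0.0198  0.8067 -0.5906]
 [ 0.0473 -0.5893 -0.8065]]
top [174.5 114.4] [155  99  40  32 730]
top [229.7 175.5] [223 173  13   7  58]
top [243.2 181.2] [240 177   7  10  39]
top [218.  194.3] [211 191  14   8  72]
top [233.9 197.9] [228 192  12  12  81]
```

View pics/s4c.png

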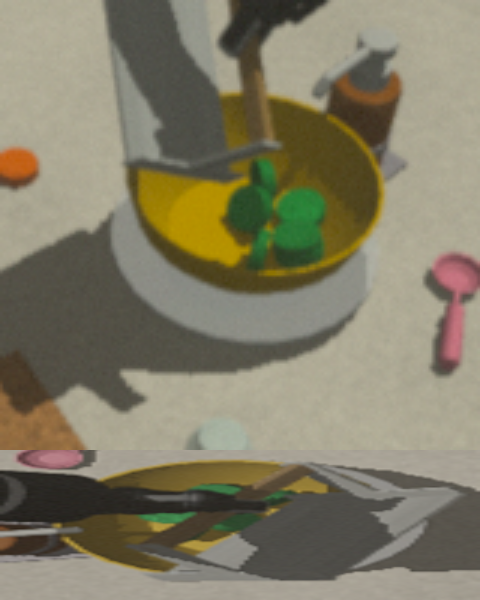

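The lids are in the bowl and the tray looks empty. Lifting and rolling back level.

send_rows([
  [1,-12,-16],
  [2,-24,-32],
  [2,-24,-32],
  [2,-24,-32],
  [2,-24,-32],
  [2,-24,-32],
  [2,-24,-32],
  [2,-24,-32],
], roll=[0,0,7,14,21,28,35,42], claw=[0.05,0.05,0.05,0.05,0.05,0.05,0.05,0.05])

```text
t: 70.23
eef_pos: [0.5611, 0.1844, 0.3235]
tool_rot: [0.094, 0.327, 0.892, -0.297]
contact_force: [-0.2, -0.3, -3.5]
gripper_width: 0.123
grasp_force: 97.8
```

send_rows([
  [0,0,0],
  [0,0,0],
  [0,0,0],
  [0,0,0],
  [0,0,0],
  [0,0,0],
  [0,0,0],
  [0,0,0],
], roll=[7,14,21,28,35,42,48,53], claw=[0.05,0.05,0.05,0.05,0.05,0.05,0.05,0.05])

```text
t: 70.9
eef_pos: [0.561, 0.1845, 0.3235]
tool_rot: [0.216, 0.691, 0.653, -0.224]
contact_force: [0.4, 0.2, -4.1]
gripper_width: 0.119
grasp_force: 97.9
```

```bash
python3 -c "
from h import *
st()
to([.6,.03,.3],[.6335,-.131,.25])
im=bot.read_camera('top')
for c,s in blobs(im,(40,60,40),(85,255,255),20):print('top',c,s,w('top',*c,.06).round(3))
"
```

```text
t 70.9 q [-0.77  0.47  0.14  1.51  0.41  1.59 -0.77] p [561.  184.5 323.5] F [ 0.4  0.2 -4.1] g 0.119 97.9
[[ 0.0472  0.9985 -0.0267]
 [ 0.8051 -0.0539 -0.5907]
 [-0.5913  0.0064 -0.8064]]
[-108.6   47.1  109.1]
[-207.1   88.9  243.7]
top [174.4 114.4] [155  99  39  32 729] [0.811 0.441 0.06 ]
```

send_rows([
  [-10,4,10],
  [-30,13,30],
  [-53,23,54],
  [-76,33,78],
  [-98,43,102],
  [-115,50,125],
  [-132,57,147],
  [-148,64,168],
], roll=[0,0,0,0,0,0,0,0], claw=[0.05,0.05,0.05,0.05,0.05,0.05,0.05,0.05])

```text
t: 71.62
eef_pos: [0.6143, -0.04, 0.2754]
tool_rot: [0.215, 0.688, 0.655, -0.225]
contact_force: [0.5, 0.8, -1.9]
gripper_width: 0.122
grasp_force: 97.9
```

```bash
python3 -c "
from h import *
st()
to([.636,-.131,.15],[.636,-.131,.074])
im=snap('top','t4.png')
cv2.imwrite('pics/t4c.png',cv2.resize(im[130:260,150:450,::-1],None,fx=2.6,fy=2.6,interpolation=cv2.INTER_CUBIC))
for c,s in blobs(im,(40,60,40),(85,255,255),20):print('top',c,s,w('top',*c,.06).round(3))
"
```

```text
t 71.6167 q [-0.51  0.45  0.23  1.67  0.51  1.3  -0.54] p [614.3 -40.  275.4] F [ 0.5  0.8 -1.9] g 0.122 97.9
[[ 0.0396  0.9988 -0.0278]
 [ 0.8053 -0.0484 -0.5909]
 [-0.5916  0.001  -0.8062]]
[  1.8  26.  154.3]
[ 46.7  25.9 215.6]
top [174.5 114.4] [155  99  39  32 728] [0.811 0.44  0.06 ]
```

View pics/t4c.png

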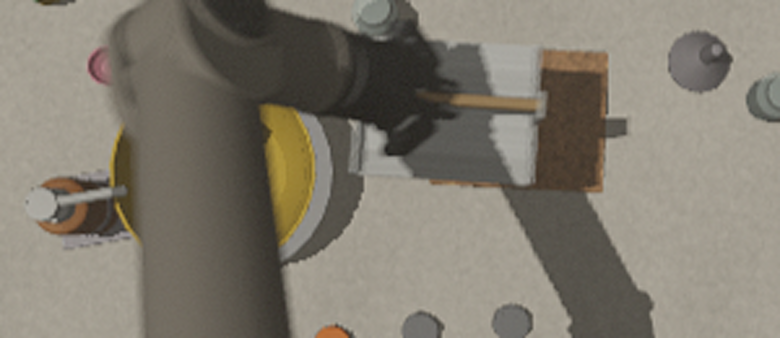

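The picture shows the tray level and empty. Lowering it onto the mat.

send_rows([
  [0,5,28],
  [0,10,62],
  [0,16,98],
  [1,22,132],
  [2,26,154],
  [14,26,171],
  [28,26,190],
  [38,26,204],
], roll=[0,0,0,0,0,0,0,0], claw=[0.05,0.05,0.05,0.05,0.05,0.05,0.05,0.05])

```text
t: 72.33
eef_pos: [0.6358, -0.1291, 0.0869]
tool_rot: [0.215, 0.688, 0.656, -0.225]
contact_force: [0.2, 0.6, -3.4]
gripper_width: 0.128
grasp_force: 97.9
```

```bash
python3 -c "
from h import *
st()
to([.636,-.131,.074])
"
```

```text
t 72.3333 q [-0.38  0.69  0.26  1.77  0.58  0.93 -0.62] p [ 635.8 -129.1   86.9] F [ 0.2  0.6 -3.4] g 0.128 97.9
[[ 3.850e-02  9.989e-01 -2.840e-02]
 [ 8.056e-01 -4.790e-02 -5.905e-01]
 [-5.912e-01 -1.000e-04 -8.065e-01]]
[ 6.1  0.3 11.5]
```

send_rows([
  [2,0,3],
  [4,0,5],
  [5,0,7],
  [7,0,9],
  [8,0,11],
  [8,0,11],
  [8,0,11],
  [8,0,11],
], roll=[0,0,0,0,0,0,0,0], claw=[0.05,0.05,0.05,0.05,0.05,0.05,0.05,0.05])

```text
t: 73.0
eef_pos: [0.637, -0.1284, 0.0756]
tool_rot: [0.216, 0.689, 0.655, -0.224]
contact_force: [-0.3, -0.1, -2.7]
gripper_width: 0.122
grasp_force: 97.9
```

```bash
python3 -c "
from h import *
st()
"
```

```text
t 73.0 q [-0.38  0.71  0.26  1.78  0.58  0.91 -0.64] p [ 637.  -128.4   75.6] F [-0.3 -0.1 -2.7] g 0.122 97.9
[[ 0.0411  0.9988 -0.026 ]
 [ 0.8056 -0.0485 -0.5905]
 [-0.5911  0.0033 -0.8066]]
```

Still hanging about 2 mm above the mat (grasp was at z = 72.7 mm). I'll lower it a bit more, then release.

send_rows([
  [1,0,1],
  [2,0,2],
  [2,0,3],
  [2,0,3],
  [2,0,3],
  [2,0,3],
  [2,0,3],
  [2,0,3],
], roll=[0,0,0,0,0,0,0,0], claw=[0.05,0.05,0.05,0.05,0.2,0.4,0.6,0.6])

```text
t: 73.67
eef_pos: [0.6369, -0.1288, 0.0716]
tool_rot: [0.216, 0.688, 0.655, -0.224]
contact_force: [0.6, -0.6, 0.2]
gripper_width: 0.597
grasp_force: 0.0
```

send_rows([
  [-6,0,-8],
  [-18,0,-24],
  [-36,0,-48],
  [-58,0,-78],
  [-82,0,-110],
  [-106,0,-142],
  [-120,0,-162],
  [-124,0,-168],
], roll=[0,0,0,0,0,0,0,0], claw=[0.7,0.7,0.7,0.7,0.4,0.1,0,0], force=30)

```text
t: 74.33
eef_pos: [0.638, -0.13, 0.2865]
tool_rot: [0.218, 0.69, 0.654, -0.221]
contact_force: [0.9, -0.8, 0.2]
gripper_width: 0.132
grasp_force: 0.0
```

```bash
python3 - <<'E'
import h, seq, numpy as np
from kin import *
o,M=h.st()
q=o['q']
for p in ([.55,.1,.32],[.51,.42,.32],[.51,.42,.2]): q=seq.go(q,p)
h.to([.55,.1,.32],[.511,.416,.25],[.511,.416,.175])
im=h.snap('top','t5.png');h.snap('scene','s5.png')
import cv2
for c,s_ in h.blobs(im,(40,60,40),(85,255,255),20):print('top',c,s_,h.w('top',*c,.06).round(3))
cv2.imwrite('pics/t5c.png',cv2.resize(im[130:260,150:450,::-1],None,fx=2.6,fy=2.6,interpolation=cv2.INTER_CUBIC))
E
```

```text
t 74.3333 q [-0.39  0.45  0.27  1.65  0.54  1.23 -0.42] p [ 638.  -130.   286.5] F [ 0.9 -0.8  0.2] g 0.132 0.0
[[ 0.0465  0.9987 -0.0204]
 [ 0.806  -0.0496 -0.5898]
 [-0.59    0.011  -0.8073]]
[-0.7   0.38  0.16  1.66  0.46  1.49 -0.73] [550. 100. 320.] z [-0.019 -0.591 -0.806]
[-0.99  0.69  0.07  1.16  0.31  1.82 -0.97] [510. 420. 320.] z [-0.019 -0.591 -0.806]
[-0.98  0.77  0.06  1.28  0.31  1.63 -1.05] [510. 420. 200.] z [-0.019 -0.591 -0.806]
[ 161.5  -98.9 -160.9]
[ 455.7 -154.3 -289.9]
[ 500.  -155.1 -229.4]
top [174.4 114.4] [155  99  39  32 728] [0.811 0.441 0.06 ]
top [226.9 192. ] [211 173  37  44 721] [0.566 0.268 0.06 ]
```

View pics/t5c.png

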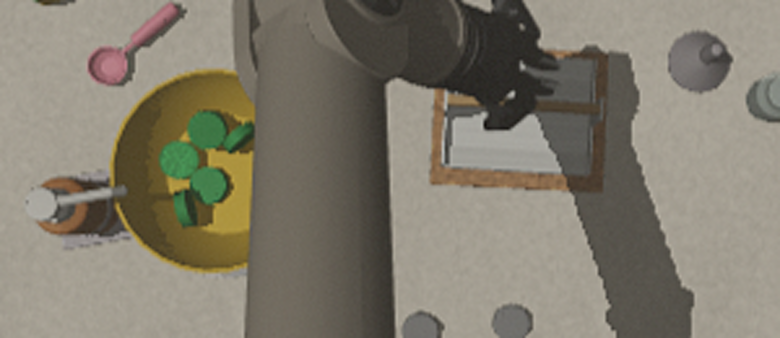

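Tray is back on its mat and the lids are in the bowl (five visible, the rest hidden behind the arm). On to the pump with closed fingers.

send_rows([
  [20,-12,-20],
  [40,-25,-40],
  [60,-37,-60],
  [80,-50,-80],
  [101,-62,-100],
  [121,-74,-120],
  [141,-87,-141],
  [161,-99,-161],
], roll=[0,0,0,0,0,0,0,0], claw=[0,0,0,0,0,0,0,0])

```text
t: 75.1
eef_pos: [0.5465, 0.1015, 0.3132]
tool_rot: [0.215, 0.688, 0.655, -0.226]
contact_force: [0.1, 0.1, -0.2]
gripper_width: -0.002
grasp_force: 0.0
```

send_rows([
  [32,-7,-20],
  [64,-14,-40],
  [96,-21,-60],
  [128,-28,-80],
  [160,-35,-100],
  [190,-42,-115],
  [215,-48,-123],
  [240,-52,-125],
], roll=[0,0,0,0,0,0,0,0], claw=[0,0,0,0,0,0,0,0])

```text
t: 75.77
eef_pos: [0.5078, 0.3727, 0.2715]
tool_rot: [0.215, 0.687, 0.656, -0.225]
contact_force: [0.7, -0.2, 0.4]
gripper_width: 0.003
grasp_force: 0.0
```

```bash
python3 -c "
from h import *
st()
to([.511,.405,.21],[.511,.405,.16])
im=bot.read_camera('top')
for c,s in blobs(im,(40,60,40),(85,255,255),20):print('top',c,s,w('top',*c,.06).round(3))
b=snap('scene','s6.png');cv2.imwrite('pics/s6c.png',cv2.resize(b[100:260,320:520,::-1],None,fx=3.5,fy=3.5))
"
```

```text
t 75.7667 q [-0.95  0.65  0.07  1.32  0.32  1.69 -0.98] p [507.8 372.7 271.5] F [ 0.7 -0.2  0.4] g 0.003 0.0
[[ 3.760e-02  9.989e-01 -2.670e-02]
 [ 8.052e-01 -4.610e-02 -5.912e-01]
 [-5.918e-01  7.000e-04 -8.061e-01]]
[62.5  1.6 30.4]
[92.1  1.6 70.7]
top [174.4 114.4] [155  99  39  32 728] [0.811 0.441 0.06 ]
top [227.  191.8] [211 173  38  44 707] [0.567 0.268 0.06 ]
```

View pics/s6c.png

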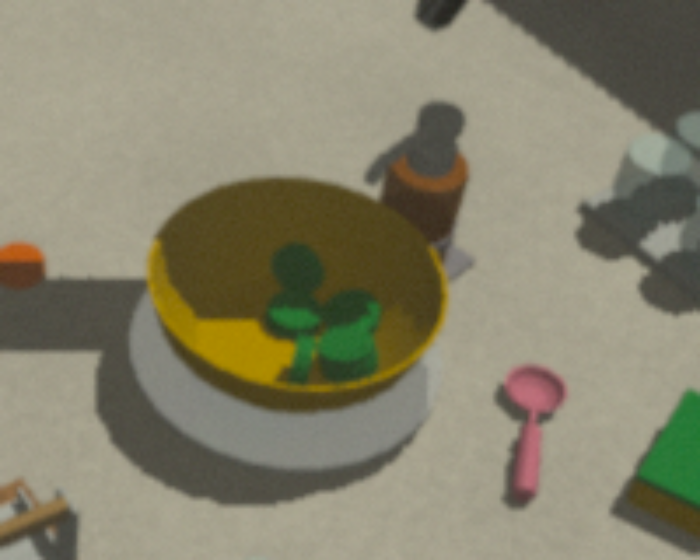

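Six lids are visible in the bowl. Pressing the pump next.

send_rows([
  [20,1,8],
  [40,1,18],
  [62,2,30],
  [70,2,40],
  [77,2,50],
  [80,2,54],
  [80,2,54],
  [80,2,54],
], roll=[0,0,0,0,0,0,0,0], claw=[0,0,0,0,0,0,0,0])

```text
t: 76.53
eef_pos: [0.5136, 0.4017, 0.1835]
tool_rot: [0.216, 0.689, 0.655, -0.224]
contact_force: [0.7, 0.7, -0.3]
gripper_width: -0.0
grasp_force: 0.0
```

send_rows([
  [1,0,2],
  [3,0,4],
  [4,0,6],
  [6,0,8],
  [7,0,10],
  [9,0,12],
  [10,0,14],
  [12,0,16],
], roll=[0,0,0,0,0,0,0,0], claw=[0,0,0,0,0,0,0,0])

```text
t: 77.2
eef_pos: [0.5134, 0.4027, 0.1632]
tool_rot: [0.216, 0.689, 0.655, -0.224]
contact_force: [-0.4, -1.0, 4.4]
gripper_width: -0.005
grasp_force: 2.6
```

```bash
python3 -c "
from h import *
st()
"
```

```text
t 77.2 q [-0.96  0.79  0.06  1.32  0.31  1.57 -1.05] p [513.4 402.7 163.2] F [-0.4 -1.   4.4] g -0.005 2.6
[[ 0.0413  0.9988 -0.0262]
 [ 0.8054 -0.0488 -0.5907]
 [-0.5913  0.0033 -0.8064]]
```

send_rows([
  [1,0,2],
  [3,0,4],
  [4,0,6],
  [5,0,7],
  [6,0,8],
  [6,0,8],
  [6,0,8],
  [6,0,8],
], roll=[0,0,0,0,0,0,0,0], claw=[0,0,0,0,0,0,0,0])

```text
t: 77.87
eef_pos: [0.5136, 0.4026, 0.1581]
tool_rot: [0.217, 0.689, 0.654, -0.224]
contact_force: [-5.3, -0.4, 27.0]
gripper_width: 0.001
grasp_force: 13.8
```

```bash
python3 -c "
from h import *
st()
"
```

```text
t 77.8667 q [-0.96  0.79  0.06  1.33  0.31  1.56 -1.05] p [513.6 402.6 158.1] F [-5.3 -0.4 27. ] g 0.001 13.8
[[ 0.0435  0.9987 -0.0256]
 [ 0.8043 -0.0502 -0.5921]
 [-0.5926  0.0052 -0.8055]]
```

27 N means the head has bottomed out. Lifting clear and doing a final check.

send_rows([
  [-4,0,-6],
  [-12,0,-16],
  [-24,0,-32],
  [-40,0,-54],
  [-58,0,-78],
  [-76,0,-102],
  [-90,0,-120],
  [-96,0,-128],
], roll=[0,0,0,0,0,0,0,0], claw=[0,0,0,0,0,0,0,0])

```text
t: 78.53
eef_pos: [0.5134, 0.4016, 0.316]
tool_rot: [0.215, 0.689, 0.655, -0.222]
contact_force: [-0.4, 0.4, 0.7]
gripper_width: 0.0
grasp_force: 0.0
```

send_rows([
  [0,0,0],
  [0,0,0],
  [0,0,0],
  [0,0,0],
  [0,0,0],
  [0,0,0],
  [0,0,0],
  [0,0,0],
], roll=[0,0,0,0,0,0,0,0], claw=[0,0,0,0,0,0,0,0])

```text
t: 79.2
eef_pos: [0.5127, 0.4011, 0.3123]
tool_rot: [0.215, 0.688, 0.655, -0.225]
contact_force: [-0.4, 0.1, -0.3]
gripper_width: -0.0
grasp_force: 0.0
```

```bash
python3 -c "
from h import *
st()
im=snap('top','t7.png');b=snap('scene','s7.png')
cv2.imwrite('pics/f.png',np.vstack([cv2.resize(b[110:330,230:510,::-1],(700,550))]))
for c,s in blobs(im,(40,60,40),(85,255,255),20):print('top',c,s,w('top',*c,.06).round(3))
for c,s in blobs(b,(40,60,40),(85,255,255),20):print('scene',c,s)
"
```

```text
t 79.2 q [-0.97  0.67  0.07  1.2   0.32  1.8  -0.96] p [512.7 401.1 312.3] F [-0.4  0.1 -0.3] g -0.0 0.0
[[ 0.0406  0.9988 -0.0268]
 [ 0.8053 -0.0486 -0.5909]
 [-0.5915  0.0024 -0.8063]]
top [174.4 114.4] [155  99  39  32 730] [0.811 0.441 0.06 ]
top [227.1 191.9] [211 173  38  44 700] [0.567 0.268 0.06 ]
scene [375.    8.6] [365   0  18  25 227]
scene [392.7  12.1] [387   0  13  31 217]
scene [411.7 191. ] [396 170  33  39 774]
scene [520.9 229.2] [502 211  39  38 858]
```

View pics/f.png

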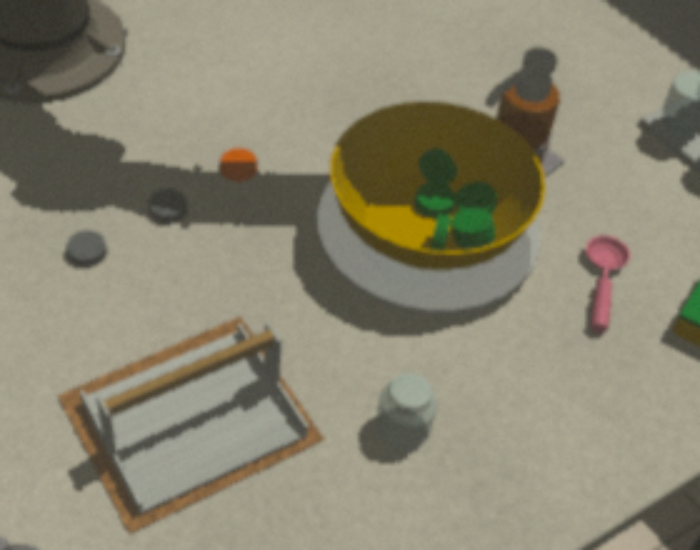

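The final picture shows the empty tray level on its mat, the bowl upright on the turntable with all the lids in it, and the pump head back up. No stray lids remain, so I'm handing in.

```bash
python3 -c "
from station import bot
print(bot.hand_in())"
```

```text
the job is handed in; nothing more can be done
None
```

The job is handed in after about 79 s: all six green lids are in the bowl, the soap pump was pressed right down and released, and the empty tray is back level on its mat; hand-in gave no verdict.

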